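Rack the smith's punch and chisel

TASK

Put the punch and the cold chisel away in the leaning tube rack: each working tip down in a tube of its own, fully home on the bottom, and let go. Two of the four tubes are jammed half-way with broken stubs that are hard to see, so if a tool stops short, draw it out and try another tube; leave the other things on the bench where they are.

Things in the scene. Friction and masses are not known exactly. Their poses are not given: they have to be found in the camera images.
- punch: Loose steel punch, about 210 g, 175 mm long, shank 15 mm in diameter, tapering over 30 mm to a 4 mm point. Origin: tip; z runs from the tip to the head. Starts on its rest, rising 20 degrees from tip (22 mm up, robot's side) to head. Touches the rest only at 50 and 152 mm from the tip; between them it is clear all round and can be pinched and lifted straight up. It may turn a little in the fingers.
- chisel: Loose steel cold chisel, about 230 g, 185 mm long, shank 15 mm in diameter, with a flat blade 13 x 5 mm and a 17 mm head. Origin: tip; z runs from the tip to the head. Starts on its rest, rising 20 degrees from tip (22 mm up, robot's side) to head. Touches the rest only at 50 and 152 mm from the tip; between them it is clear all round and can be pinched and lifted straight up. It may turn a little in the fingers.
- punch_head (a point): Centre of the punch's head end, 175 mm from its tip.
- chisel_head (a point): Centre of the chisel's head end, 185 mm from its tip.
- rack: Fixed rack of welded steel: base plate 130 x 280 mm, 6 mm thick, carrying the four leaning tubes. Origin on the bench below the row of tube bottoms, x towards the side to which the tubes lean, y along the row.
- tube0: Fixed steel tube at the rack's +y end of a row of four, 65 mm apart. Bore 19 mm, outside 26. Origin: on the axis at the bottom of the bore, 22 mm above the bench. z runs up the bore, leaning 30 degrees from vertical, away from the robot; mouth at 90 mm. A tool fully home has its tip at the origin. Two of the four (random) are jammed by a stub: a tool stops there with its tip 45 mm short.
- tube1: Fixed steel tube second from the rack's +y end of a row of four, 65 mm apart. Bore 19 mm, outside 26. Origin: on the axis at the bottom of the bore, 22 mm above the bench. z runs up the bore, leaning 30 degrees from vertical, away from the robot; mouth at 90 mm. A tool fully home has its tip at the origin. Two of the four (random) are jammed by a stub: a tool stops there with its tip 45 mm short.
- tube2: Fixed steel tube third from the rack's +y end of a row of four, 65 mm apart. Bore 19 mm, outside 26. Origin: on the axis at the bottom of the bore, 22 mm above the bench. z runs up the bore, leaning 30 degrees from vertical, away from the robot; mouth at 90 mm. A tool fully home has its tip at the origin. Two of the four (random) are jammed by a stub: a tool stops there with its tip 45 mm short.
- tube3: Fixed steel tube at the rack's -y end of a row of four, 65 mm apart. Bore 19 mm, outside 26. Origin: on the axis at the bottom of the bore, 22 mm above the bench. z runs up the bore, leaning 30 degrees from vertical, away from the robot; mouth at 90 mm. A tool fully home has its tip at the origin. Two of the four (random) are jammed by a stub: a tool stops there with its tip 45 mm short.
- mouth0 (a point): Centre of the mouth of tube0, 90 mm up its axis, about 100 mm above the bench.
- mouth1 (a point): Centre of the mouth of tube1, 90 mm up its axis, about 100 mm above the bench.
- mouth2 (a point): Centre of the mouth of tube2, 90 mm up its axis, about 100 mm above the bench.
- mouth3 (a point): Centre of the mouth of tube3, 90 mm up its axis, about 100 mm above the bench.
- rest_a: Fixed steel rest under the punch: base 170 x 50 mm and two notched uprights, the tall one (about 60 mm) away from the robot. Origin on the bench at its middle, x from the low upright to the tall one.
- rest_b: Fixed steel rest under the chisel, the same as rest_a.
- hammer: Bystander: hammer about 300 mm long lying on the bench beyond the rack; origin at the middle of its underside.
- horseshoe: Bystander: flat horseshoe, 120 by 90 mm, 10 mm thick, on the robot's side of the rack; origin at the middle of its underside.
- offcut: Bystander: steel bar offcut 70 x 25 x 25 mm; origin at the middle of its underside.
- jar: Bystander: jar with a screw lid, 66 mm diameter, 75 mm tall; origin at the middle of its underside.
- tin: Bystander: can, 60 mm diameter, 60 mm tall; origin at the middle of its underside.
- wirebrush: Bystander: hand brush lying on the bench; origin at the middle of its underside.
Mind the look-alikes: they are no part of the job. Leave any purple look-alike of the chisel alone.

How it is judged:
By the outcome, as a careful person would: the job done as asked, in the order asked, and still so for the second after the job is handed in, with the robot touching nothing.
It also fails if it takes over 70 s, if anything falls off the work surface, if the arm or the gripper's body presses on something with over 40 N, if the wrist force passes 120 N, or if a joint passes its speed limit or range.

ROBOT

A 7-joint arm with a two-finger parallel gripper is mounted at the origin on the work surface. World frame = base frame: x ahead of the robot, y to its left, z up, the work surface at z = 0. Lengths are in mm, angles in rad, forces in N, time in s.
With the tool pointing down it reaches from about 400 to 900 mm from the base axis. Payload 5.5 kg.
Tool frame: the origin (TCP) lies at the very end of the fingers, on their centre line; the grasp point (between the pads) lies bot.grip_point_offset behind it (bot.grip_point_offset is the distance from the TCP to the grasp point, in mm); z points along the fingers, y is the line along which they close (so a half turn about z gives the same grasp; the last joint's range is limited). The gripper opens to 92 mm and grips with 3 to 60 N. Pads are 19 mm wide; open, the fingers measure 130 mm over their backs; the gripper's body (75 mm by 190 mm) begins 47 mm behind the grasp point.
Start: joints at [1.489, 0.501, -0.427, 1.55, 0.221, 1.138, -0.21], TCP at [219.738, -611.731, 226.729] pointing down, gripper open.
Joint ranges: [-2.88, 2.88], [-0.31, 2.03], [-1.54, 1.56], [0.2, 2.42], [-1.41, 4.55], [0.19, 2.02], [-2.57, 2.57]. Speed limits (rad/s): [2.57, 2.57, 3.14, 3.14, 3.14, 3.14, 3.14].

INTERFACE

Orientations are given as a unit quaternion [w, x, y, z].
In Python, from plant import bot gives the robot as it stands.
- The arm moves only by the tool servo_tool, never from a script. Its argument "commands" is a list of rows, each an object of numbers: "x", "y", "z": the shift along the tool's x, y, z as a fraction of full scale; "ax", "ay", "az": the turn, a rotation vector about the tool's x, y, z as a fraction of full scale; "hand": the opening, from -1 (shut) to 1 (fully open). In form: [{"x": .., "y": .., "z": .., "ax": .., "ay": .., "az": .., "hand": ..}, ...]. A call has 1 to 5 rows; each row shifts and turns the commanded pose from where the row before left it, along the tool's axes as they then stand; what a row does not reach is not made up. Full scale, the value 1, is 0.2 m for a shift and pi rad for a turn. A row lasts 1/10 s, in which the tool goes at most 50 mm and 8.59 degrees, less where a joint would pass 70% of its speed; a pose out of reach is approached as far as the arm can. A call with a number of a shift or a turn outside -1 to 1 is refused whole. A call with a gripper value outside its range is refused whole. The fingers move at their own pace and stop on an object; "force" is the grip in N (left out, the last holds). Time passes only in rows, so rows that do not move let the fingers close. It gives the time, the measured TCP pose, the force, the opening and the grip force at its end, in the units of the state.
- bot.sense(): the state, without advancing time (a new reading comes with each control period).
- bot.snapshot(name): name is "side" or "top"; returns a dict with "img" (384x512x3 uint8, blue, green, red), "vfov" (degrees; the focal length in pixels is half the picture's height over the tangent of half this angle, whatever the lens; pixels are square), "cx", "cy" (the principal point, pixels), "k1" (the pictures are not rectified: a ray, as slopes to the right and down, at radius r is drawn at 1 + k1 r^2 times it, then the intrinsics apply), "xyz" and "attitude" of the camera in the world. Camera axes: x right, y down, z forward; pixel columns grow to the right and rows downward; lengths in mm; the calibration is good to about 2 mm. A picture is of the moment at which its call begins. There is no depth.
- bot.finish_job(): hands the job in; it is judged then, once.
The state is a dict: "clock": time; "joint_pos": joint angles; "joint_velocities": joint speeds; "effort": joint torques, N m; "tool_pos": TCP position; "orientation": TCP orientation; "ft_force": force on the tool from outside, world axes, zero at the start; "wrist_torque": the same for the moment, N m; "gripper_width": opening from 0.0 (shut) to 1.0 (fully open); "grasp_force": force on a finger pad.
Only numpy, scipy, OpenCV 4.12 (cv2) and the standard library are available. Lean on these libraries where they do the work, as an engineer would, in place of code of your own. Each camera call takes 0.05 s, during which the arm holds its last target. There are 200 camera calls.

## Working session

There is one attempt and no reset: what is moved stays moved. The work goes in short steps, Python scripts to look and compute and a tool call to move; the robot and the scene stay as the last step left them, time stands still between calls to the robot, and variables do not carry over. Pictures are saved under pics/ and viewed, at most 10 in all, crops included, and the job is handed in when it is done.

Besides the shell and the picture viewer there is one more tool, called after "Call:" by a JSON object that holds its "op" and its "data". servo_tool: Moves the arm, as the interface text tells. Its arguments: {"type":"object","properties":{"commands":{"type":"array","items":{"type":"object","properties":{"x":{"type":"number"},"y":{"type":"number"},"z":{"type":"number"},"ax":{"type":"number"},"ay":{"type":"number"},"az":{"type":"number"},"hand":{"type":"number"}}}},"force":{"type":"number"}},"required":["commands"]}

```bash
mkdir -p pics; ls; cat > h.py <<'E'
import numpy as np,cv2
from scipy.spatial.transform import Rotation as R
from plant import bot
def snap(n):
    s=bot.snapshot(n); return s
def save(s,f,crop=None,k=1):
    im=s['img']
    if crop: a,b,c,d=crop; im=im[b:d,a:c]
    if k!=1: im=cv2.resize(im,None,fx=k,fy=k,interpolation=cv2.INTER_CUBIC)
    cv2.imwrite('pics/'+f,im)
def cam(s):
    H=s['img'].shape[0]; f=H/2/np.tan(np.radians(s['vfov']/2))
    a=np.array(s['attitude']); M=R.from_quat(a[[1,2,3,0]]).as_matrix() if a.size==4 else a
    return f,M,np.array(s['xyz'])
def ray(s,u,v):
    f,M,c=cam(s); d=np.array([(u-s['cx'])/f,(v-s['cy'])/f]); p=d.copy()
    for _ in range(20): p=d/(1+s['k1']*(p@p))
    r=M@np.array([p[0],p[1],1]); return c,r/np.linalg.norm(r)
def atz(s,u,v,z):
    c,r=ray(s,u,v); return c+r*(z-c[2])/r[2]
def proj(s,P):
    f,M,c=cam(s); q=M.T@(np.array(P)-c); p=q[:2]/q[2]; p=p*(1+s['k1']*(p@p)); return p*f+[s['cx'],s['cy']]
def tri(a,b):
    (c1,r1),(c2,r2)=a,b; A=np.stack([r1,-r2],1); t=np.linalg.lstsq(A,c2-c1,rcond=None)[0]
    p,q=c1+r1*t[0],c2+r2*t[1]; return (p+q)/2,np.linalg.norm(p-q)
E
python3 - <<'E'
from h import *
import pickle
print(bot.grip_point_offset, bot.sense())
for n in('top','side'):
    s=snap(n); pickle.dump(s,open(n+'.pkl','wb')); save(s,n+'0.png',k=1.5); print({k:v for k,v in s.items() if k!='img'})
E
```

```text
pics
18.8 {'clock': 0.0, 'joint_pos': array([ 1.48919988,  0.50186121, -0.42677057,  1.55147021,  0.22078598,
        1.138299  , -0.21032665]), 'joint_velocities': array([-7.32039640e-04, -6.58380067e-04,  4.49649906e-05,  9.79414827e-04,
       -1.13058388e-03,  1.42458341e-03,  4.03836269e-04]), 'effort': array([ 1.67904473e-04, -5.66593409e+01, -5.81599563e+00, -2.79111618e+01,
       -6.86111441e-02,  3.07375006e-02,  1.78493174e-04]), 'tool_pos': array([ 219.41256745, -611.08677224,  225.65975108]), 'orientation': array([-9.83323491e-04,  9.85175003e-01,  1.71549493e-01, -1.35542984e-04]), 'ft_force': array([-0.29329598,  0.97744694,  0.10378373]), 'wrist_torque': array([ 0.04586884,  0.0033656 , -0.02745787]), 'grasp_force': 0.0, 'gripper_width': 0.9989942560769806}
{'vfov': 54.9265375590426, 'cx': 256.1706146218665, 'cy': 190.90323874395136, 'k1': -0.07406205921768359, 'xyz': array([ 484.08951149, -108.30730402, 1179.52511809]), 'attitude': array([-0.0249763 ,  0.71329492, -0.69994834,  0.02566831])}
{'vfov': 42.7774125594669, 'cx': 256.7546973614962, 'cy': 186.5935557022542, 'k1': 0.06276611338357811, 'xyz': array([ 366.22017641,  794.55025727, 1020.42841679]), 'attitude': array([ 0.03994282, -0.09273699,  0.91900999, -0.38108406])}
```

View pics/top0.png

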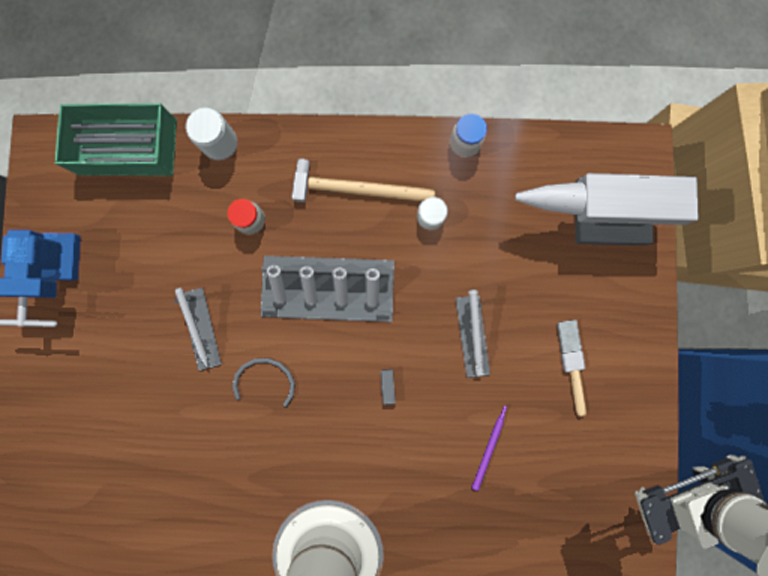

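View pics/side0.png

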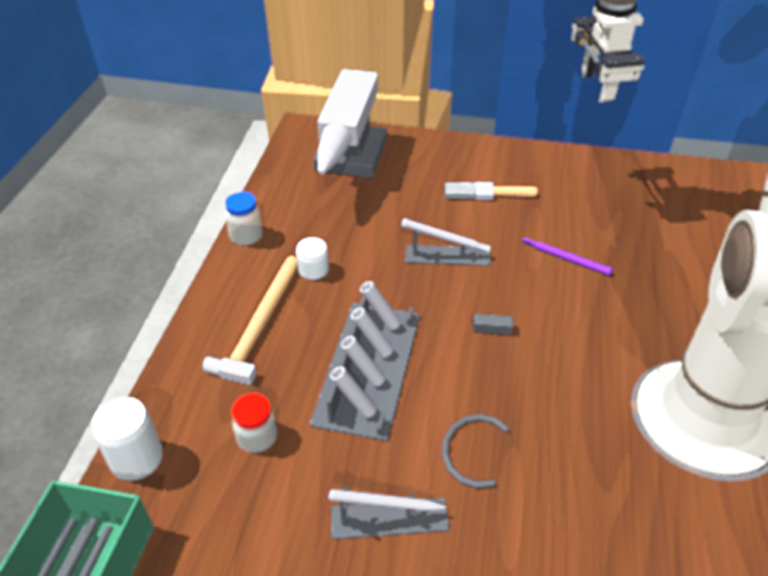

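The top view shows the rack at about (328,288), the left rest with a tool at (198,328), and the right rest at (474,334), scaled 1.5x. The purple decoy is at (490,447). Next I'll enlarge the tools and the rack.

```bash
python3 - <<'E'
import pickle,cv2,numpy as np
t=pickle.load(open('top.pkl','rb'))['img'];s=pickle.load(open('side.pkl','rb'))['img']
def c(im,x,y,w,h,k): return cv2.resize(im[y:y+h,x:x+w],None,fx=k,fy=k,interpolation=cv2.INTER_CUBIC)
# tool crops: top 50x75 x4 -> 200x300 ; side 100x75 x4 -> 400x300... 
a=np.hstack([c(t,110,185,50,75,4),c(t,290,185,50,75,4),c(s,210,315,100,75,4)])
a=cv2.copyMakeBorder(a,0,300-a.shape[0],0,0,cv2.BORDER_CONSTANT)
b=np.hstack([c(t,170,165,100,60,4),c(s,260,135,100,60,4)]);b=cv2.copyMakeBorder(b,0,60,0,0,cv2.BORDER_CONSTANT)
cv2.imwrite('pics/m.png',np.vstack([a,b]));print(a.shape,b.shape)
cv2.imwrite('pics/r.png',c(s,200,175,90,120,5))
E
```

```text
Traceback (most recent call last):
ValueError: all the input array dimensions except for the concatenation axis must match exactly, but along dimension 0, the array at index 0 has size 300 and the array at index 2 has size 276
```

```bash
python3 - <<'E'
import pickle,cv2,numpy as np
t=pickle.load(open('top.pkl','rb'))['img'];s=pickle.load(open('side.pkl','rb'))['img']
def c(im,x,y,w,h,k): return cv2.resize(im[y:y+h,x:x+w],None,fx=k,fy=k,interpolation=cv2.INTER_CUBIC)
a=np.hstack([c(t,110,185,50,75,4),c(t,290,185,50,75,4),c(s,210,305,100,75,4)])
b=np.hstack([c(t,170,165,100,60,4),c(s,260,135,100,60,4)])
cv2.imwrite('pics/m.png',np.vstack([a,b]))
cv2.imwrite('pics/r.png',c(s,200,175,90,120,5))
E
```

```text
(no output)
```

View pics/m.png

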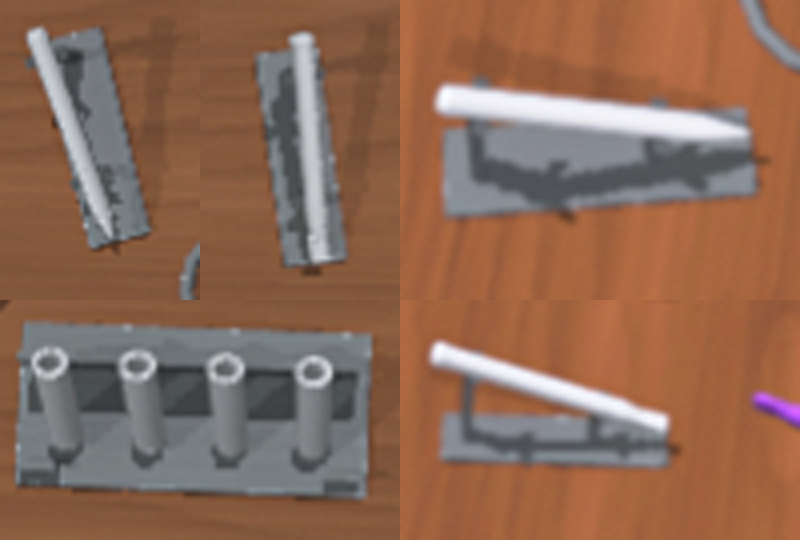

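View pics/r.png

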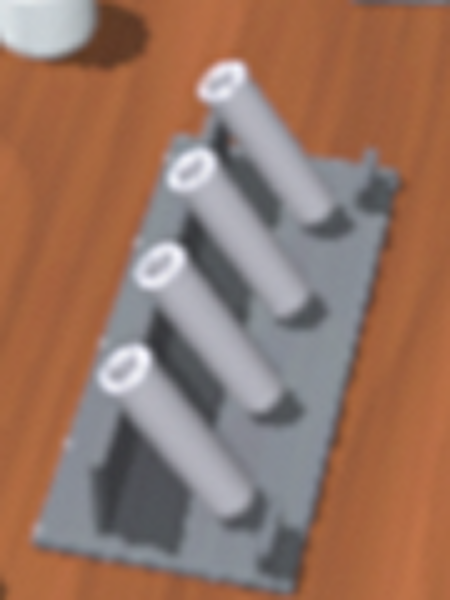

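The montage identifies the left tool as the punch (pointed) and the right as the chisel (blade, wider head). All four mouths are clear in both views. I'll triangulate from these.

```bash
python3 - <<'E'
from h import *
import pickle
t=pickle.load(open('top.pkl','rb'));s=pickle.load(open('side.pkl','rb'))
def o(p,ox,oy,k,X=0,Y=0): return ((p[0]-X+.5)/k-.5+ox,(p[1]-Y+.5)/k-.5+oy)
T={'ptip':o((116,240),110,185,4),'phead':o((38,33),110,185,4),'ctip':o((317,262),290,185,4,200),'chead':o((302,40),290,185,4,200)}
S={'phead':o((442,100),210,305,4,400),'ptip':o((750,133),210,305,4,400),'chead':o((437,353),260,135,4,400,300),'ctip':o((667,424),260,135,4,400,300)}
for i,(a,b) in enumerate(zip([(50,363),(138,365),(227,369),(313,373)],[(125,369),(160,267),(192,171),(223,83)])):
    T[f'm{i}']=o(a,170,165,4,0,300);S[f'm{i}']=o(b,200,175,5)
P={}
for k in T:
    P[k],e=tri(ray(t,*T[k]),ray(s,*S[k])); print(k,P[k].round(1),round(e,1))
for a in'pc': d=P[a+'head']-P[a+'tip'];print(np.linalg.norm(d),np.degrees(np.arcsin(d[2]/np.linalg.norm(d))),np.degrees(np.arctan2(d[1],d[0])))
d=P['m0']-P['m3'];print(np.linalg.norm(d),np.degrees(np.arctan2(-d[0],d[1])))
# rack plate corners from top at z=6
for c in [(23,322),(371,334),(364,497),(17,486)]: print(atz(t,*o(c,170,165,4,0,300),6).round(1))
E
```

```text
ptip [390.1 256.9  21.2] 2.3
phead [548.4 303.2  81.8] 1.4
ctip [ 384.4 -306.9   28. ] 3.7
chead [ 554.2 -283.7   88.4] 0.8
m0 [587.5 109.5 101.1] 1.8
m1 [586.9  44.6 100.2] 2.7
m2 [585.6 -20.8  99.9] 1.8
m3 [583.7 -84.  101.1] 1.9
175.7767488318452 20.18128782641856 16.311256396448808
181.76839936230664 19.421335453700067 7.776900223575565
193.56335735774124 -1.1374816298684158
[630.2 151.8   6. ]
[ 625.7 -127.4    6. ]
[ 495.5 -124.2    6. ]
[498.8 152.1   6. ]
```

```bash
cat >> h.py <<'E'
def pose():
    s=bot.sense(); q=s['orientation']; return np.array(s['tool_pos']),R.from_quat(q[[1,2,3,0]])
YAW=np.radians(-1.05)
def down(yaw,pitch=0):  # tool x along yaw, z down; pitch tips approach forward
    x=np.array([np.cos(yaw),np.sin(yaw),0]); z=np.array([0,0,-1.]); y=np.cross(z,x)
    return R.from_rotvec(-pitch*np.array([-np.sin(yaw),np.cos(yaw),0]))*R.from_matrix(np.stack([x,y,z],1))
def plan(pts,start=None,vmax=48):
    p,r=start or pose()
    for P,Q in pts:
        P=np.array(P,float); rv=(r.inv()*Q).as_rotvec(); n=max(1,int(np.ceil(np.linalg.norm(P-p)/vmax)),int(np.ceil(np.degrees(np.linalg.norm(rv))/8.4)))
        st=R.from_rotvec(rv/n); d=(P-p)/n
        for i in range(n):
            print(dict(zip(['x','y','z','ax','ay','az'],[float(v) for v in np.r_[r.inv().apply(d)/200,(rv/n)/np.pi].round(3)]))); r=r*st
        print('--',n); p=P
    return p,r
U=np.array([.5*np.cos(YAW),.5*np.sin(YAW),.866])
def mouth(i): return np.array([585.9,12.3,100])+(1.5-i)*65*np.array([-np.sin(YAW),np.cos(YAW),0])
E
python3 - <<'E'
from h import *
Q=down(np.radians(16.3)); plan([((498.6,288.6,150),Q),((498.6,288.6,44.2),Q)])
E
```

```text
{'x': 0.142, 'y': -0.188, 'z': 0.019, 'ax': -0.0, 'ay': -0.0, 'az': 0.001}
{'x': 0.141, 'y': -0.189, 'z': 0.019, 'ax': -0.0, 'ay': -0.0, 'az': 0.001}
{'x': 0.141, 'y': -0.189, 'z': 0.019, 'ax': -0.0, 'ay': -0.0, 'az': 0.001}
{'x': 0.14, 'y': -0.189, 'z': 0.019, 'ax': -0.0, 'ay': -0.0, 'az': 0.001}
{'x': 0.139, 'y': -0.19, 'z': 0.019, 'ax': -0.0, 'ay': -0.0, 'az': 0.001}
{'x': 0.139, 'y': -0.19, 'z': 0.019, 'ax': -0.0, 'ay': -0.0, 'az': 0.001}
{'x': 0.138, 'y': -0.191, 'z': 0.019, 'ax': -0.0, 'ay': -0.0, 'az': 0.001}
{'x': 0.138, 'y': -0.191, 'z': 0.019, 'ax': -0.0, 'ay': -0.0, 'az': 0.001}
{'x': 0.137, 'y': -0.191, 'z': 0.019, 'ax': -0.0, 'ay': -0.0, 'az': 0.001}
{'x': 0.137, 'y': -0.192, 'z': 0.019, 'ax': -0.0, 'ay': -0.0, 'az': 0.001}
{'x': 0.136, 'y': -0.192, 'z': 0.019, 'ax': -0.0, 'ay': -0.0, 'az': 0.001}
{'x': 0.135, 'y': -0.193, 'z': 0.019, 'ax': -0.0, 'ay': -0.0, 'az': 0.001}
{'x': 0.135, 'y': -0.193, 'z': 0.019, 'ax': -0.0, 'ay': -0.0, 'az': 0.001}
{'x': 0.134, 'y': -0.194, 'z': 0.019, 'ax': -0.0, 'ay': -0.0, 'az': 0.001}
{'x': 0.134, 'y': -0.194, 'z': 0.019, 'ax': -0.0, 'ay': -0.0, 'az': 0.001}
{'x': 0.133, 'y': -0.194, 'z': 0.019, 'ax': -0.0, 'ay': -0.0, 'az': 0.001}
{'x': 0.132, 'y': -0.195, 'z': 0.019, 'ax': -0.0, 'ay': -0.0, 'az': 0.001}
{'x': 0.132, 'y': -0.195, 'z': 0.019, 'ax': -0.0, 'ay': -0.0, 'az': 0.001}
{'x': 0.131, 'y': -0.196, 'z': 0.019, 'ax': -0.0, 'ay': -0.0, 'az': 0.001}
{'x': 0.131, 'y': -0.196, 'z': 0.019, 'ax': -0.0, 'ay': -0.0, 'az': 0.001}
-- 20
{'x': 0.0, 'y': 0.0, 'z': 0.176, 'ax': -0.0, 'ay': 0.0, 'az': 0.0}
{'x': 0.0, 'y': 0.0, 'z': 0.176, 'ax': -0.0, 'ay': 0.0, 'az': 0.0}
{'x': 0.0, 'y': 0.0, 'z': 0.176, 'ax': -0.0, 'ay': 0.0, 'az': 0.0}
-- 3
```

Call:
{"op": "servo_tool", "data": {"commands": [{"x": 0.14, "y": -0.19, "z": 0.019, "az": 0.001, "hand": 1}, {"x": 0.14, "y": -0.19, "z": 0.019, "az": 0.001, "hand": 1}, {"x": 0.14, "y": -0.19, "z": 0.019, "az": 0.001, "hand": 1}, {"x": 0.14, "y": -0.19, "z": 0.019, "az": 0.001, "hand": 1}, {"x": 0.14, "y": -0.19, "z": 0.019, "az": 0.001, "hand": 1}]}}

```text
invalid input at $.commands[0]: expected keys x, y, z, ax, ay, az, hand
```

Call:
{"op": "servo_tool", "data": {"commands": [{"x": 0.138, "y": -0.19, "z": 0.019, "az": 0.001, "hand": 1}, {"x": 0.138, "y": -0.19, "z": 0.019, "az": 0.001, "hand": 1}, {"x": 0.138, "y": -0.19, "z": 0.019, "az": 0.001, "hand": 1}, {"x": 0.138, "y": -0.19, "z": 0.019, "az": 0.001, "hand": 1}, {"x": 0.138, "y": -0.19, "z": 0.019, "az": 0.001, "hand": 1}]}}

```text
invalid input at $.commands[0]: expected keys x, y, z, ax, ay, az, hand
```

```bash
python3 - <<'E'
from h import *
print(bot.sense()['joint_pos'].round(2),pose()[0],bot.sense()['clock'])
E
```

```text
[ 1.49  0.5  -0.43  1.55  0.22  1.14 -0.21] [ 219.44673573 -611.17126351  225.7759079 ] 0.1
```

All keys are required.

Call:
{"op": "servo_tool", "data": {"commands": [{"x": 0.14, "y": -0.19, "z": 0.019, "ax": 0, "ay": 0, "az": 0.001, "hand": 1}, {"x": 0.14, "y": -0.19, "z": 0.019, "ax": 0, "ay": 0, "az": 0.001, "hand": 1}, {"x": 0.14, "y": -0.19, "z": 0.019, "ax": 0, "ay": 0, "az": 0.001, "hand": 1}, {"x": 0.14, "y": -0.19, "z": 0.019, "ax": 0, "ay": 0, "az": 0.001, "hand": 1}, {"x": 0.14, "y": -0.19, "z": 0.019, "ax": 0, "ay": 0, "az": 0.001, "hand": 1}]}}

```text
clock: 0.6
tool_pos: [288.7, -383.9, 207.3]
orientation: [-0.0, 0.987, 0.164, -0.0]
ft_force: [1.1, 0.2, 1.1]
gripper_width: 1.001
grasp_force: 0.0
```

Call:
{"op": "servo_tool", "data": {"commands": [{"x": 0.138, "y": -0.19, "z": 0.019, "ax": 0, "ay": 0, "az": 0.001, "hand": 1}, {"x": 0.138, "y": -0.19, "z": 0.019, "ax": 0, "ay": 0, "az": 0.001, "hand": 1}, {"x": 0.138, "y": -0.19, "z": 0.019, "ax": 0, "ay": 0, "az": 0.001, "hand": 1}, {"x": 0.138, "y": -0.19, "z": 0.019, "ax": 0, "ay": 0, "az": 0.001, "hand": 1}, {"x": 0.138, "y": -0.19, "z": 0.019, "ax": 0, "ay": 0, "az": 0.001, "hand": 1}]}}

```text
clock: 1.1
tool_pos: [359.2, -160.3, 188.6]
orientation: [0.0, 0.988, 0.156, -0.0]
ft_force: [1.3, -0.4, -0.2]
gripper_width: 1.0
grasp_force: 0.0
```

```bash
python3 - <<'E'
from h import *
print(bot.sense()['joint_pos'].round(2),pose()[0],bot.sense()['clock'])
Q=down(np.radians(16.3)); plan([((498.6,288.6,150),Q)])
E
```

```text
[ 1.06  0.1  -0.73  2.18  0.08  0.89 -0.99] [ 359.23616728 -160.34043754  188.61580383] 1.1
{'x': 0.135, 'y': -0.192, 'z': 0.019, 'ax': 0.0, 'ay': 0.0, 'az': 0.001}
{'x': 0.135, 'y': -0.193, 'z': 0.019, 'ax': 0.0, 'ay': 0.0, 'az': 0.001}
{'x': 0.134, 'y': -0.193, 'z': 0.019, 'ax': 0.0, 'ay': 0.0, 'az': 0.001}
{'x': 0.134, 'y': -0.193, 'z': 0.019, 'ax': 0.0, 'ay': 0.0, 'az': 0.001}
{'x': 0.133, 'y': -0.194, 'z': 0.019, 'ax': 0.0, 'ay': 0.0, 'az': 0.001}
{'x': 0.133, 'y': -0.194, 'z': 0.019, 'ax': 0.0, 'ay': 0.0, 'az': 0.001}
{'x': 0.132, 'y': -0.194, 'z': 0.019, 'ax': 0.0, 'ay': 0.0, 'az': 0.001}
{'x': 0.132, 'y': -0.195, 'z': 0.019, 'ax': 0.0, 'ay': 0.0, 'az': 0.001}
{'x': 0.131, 'y': -0.195, 'z': 0.019, 'ax': 0.0, 'ay': 0.0, 'az': 0.001}
{'x': 0.13, 'y': -0.196, 'z': 0.019, 'ax': 0.0, 'ay': 0.0, 'az': 0.001}
-- 10
```

Call:
{"op": "servo_tool", "data": {"commands": [{"x": 0.134, "y": -0.193, "z": 0.019, "ax": 0, "ay": 0, "az": 0.001, "hand": 1}, {"x": 0.134, "y": -0.193, "z": 0.019, "ax": 0, "ay": 0, "az": 0.001, "hand": 1}, {"x": 0.134, "y": -0.193, "z": 0.019, "ax": 0, "ay": 0, "az": 0.001, "hand": 1}, {"x": 0.134, "y": -0.193, "z": 0.019, "ax": 0, "ay": 0, "az": 0.001, "hand": 1}, {"x": 0.134, "y": -0.193, "z": 0.019, "ax": 0, "ay": 0, "az": 0.001, "hand": 1}]}}

```text
clock: 1.6
tool_pos: [428.8, 63.9, 169.6]
orientation: [0.0, 0.989, 0.148, 0.0]
ft_force: [2.0, -0.7, -0.3]
gripper_width: 1.0
grasp_force: 0.0
```

Call:
{"op": "servo_tool", "data": {"commands": [{"x": 0.132, "y": -0.195, "z": 0.019, "ax": 0, "ay": 0, "az": 0.001, "hand": 0.2}, {"x": 0.132, "y": -0.195, "z": 0.019, "ax": 0, "ay": 0, "az": 0.001, "hand": 0.2}, {"x": 0.132, "y": -0.195, "z": 0.019, "ax": 0, "ay": 0, "az": 0.001, "hand": 0.2}, {"x": 0.132, "y": -0.195, "z": 0.019, "ax": 0, "ay": 0, "az": 0.001, "hand": 0.2}, {"x": 0.132, "y": -0.195, "z": 0.019, "ax": 0, "ay": 0, "az": 0.001, "hand": 0.2}]}}

```text
clock: 2.1
tool_pos: [499.2, 288.6, 149.9]
orientation: [0.0, 0.99, 0.14, -0.0]
ft_force: [1.3, -0.0, -0.6]
gripper_width: 0.623
grasp_force: 0.0
```

```bash
python3 - <<'E'
from h import *
print(bot.sense()['joint_pos'].round(2),pose()[0],bot.sense()['clock'])
Q=down(np.radians(16.3)); plan([((498.6,288.6,44.2),Q)])
E
```

```text
[ 0.04  0.56 -0.81  1.8   0.48  0.99 -2.25] [499.21968556 288.63981284 149.91338651] 2.1
{'x': -0.001, 'y': -0.0, 'z': 0.176, 'ax': 0.0, 'ay': 0.0, 'az': -0.0}
{'x': -0.001, 'y': -0.0, 'z': 0.176, 'ax': 0.0, 'ay': 0.0, 'az': -0.0}
{'x': -0.001, 'y': -0.0, 'z': 0.176, 'ax': 0.0, 'ay': 0.0, 'az': -0.0}
-- 3
```

Call:
{"op": "servo_tool", "data": {"commands": [{"x": -0.003, "y": 0, "z": 0.176, "ax": 0, "ay": 0, "az": 0, "hand": 0.2}, {"x": 0, "y": 0, "z": 0.176, "ax": 0, "ay": 0, "az": 0, "hand": 0.2}, {"x": 0, "y": 0, "z": 0.177, "ax": 0, "ay": 0, "az": 0, "hand": 0.2}, {"x": 0, "y": 0, "z": 0, "ax": 0, "ay": 0, "az": 0, "hand": -1}, {"x": 0, "y": 0, "z": 0, "ax": 0, "ay": 0, "az": 0, "hand": -1}], "force": 60}}

```text
clock: 2.6
tool_pos: [497.9, 287.0, 44.8]
orientation: [0.0, 0.99, 0.141, -0.001]
ft_force: [-0.6, 0.8, 0.7]
gripper_width: 0.473
grasp_force: 0.0
```

Call:
{"op": "servo_tool", "data": {"commands": [{"x": 0, "y": 0, "z": 0, "ax": 0, "ay": 0, "az": 0, "hand": -1}, {"x": 0, "y": 0, "z": 0, "ax": 0, "ay": 0, "az": 0, "hand": -1}, {"x": 0, "y": 0, "z": 0, "ax": 0, "ay": 0, "az": 0, "hand": -1}], "force": 60}}

```text
clock: 2.9
tool_pos: [499.6, 287.8, 46.7]
orientation: [-0.001, 0.99, 0.14, 0.001]
ft_force: [-3.1, 8.5, 3.0]
gripper_width: 0.214
grasp_force: 5.0
```

Call:
{"op": "servo_tool", "data": {"commands": [{"x": 0, "y": 0, "z": 0, "ax": 0, "ay": 0, "az": 0, "hand": -1}, {"x": 0, "y": 0, "z": 0, "ax": 0, "ay": 0, "az": 0, "hand": -1}, {"x": 0, "y": 0, "z": 0, "ax": 0, "ay": 0, "az": 0, "hand": -1}], "force": 60}}

```text
clock: 3.2
tool_pos: [498.8, 290.3, 46.8]
orientation: [-0.002, 0.99, 0.141, 0.002]
ft_force: [-1.7, 5.0, 3.5]
gripper_width: 0.149
grasp_force: 60.0
```

```bash
cat >> h.py <<'E'
def ins(i,tip_d,s,pitch=40): # TCP pose with tip tip_d beyond mouth along axis outwards
    Q=down(YAW,np.radians(pitch)); g=mouth(i)+U*(tip_d+s); return g+Q.apply([0,0,18.8]),Q
E
python3 - <<'E'
from h import *
p,r=pose()
a=plan([(p+[0,0,90],r)]); print(ins(0,30,120)[0],(ins(0,0,120)[1]).apply([0,0,1])); plan([ins(0,30,120)],a)
E
```

```text
{'x': 0.001, 'y': -0.001, 'z': -0.225, 'ax': 0.0, 'ay': 0.0, 'az': 0.0}
{'x': 0.001, 'y': -0.001, 'z': -0.225, 'ax': 0.0, 'ay': 0.0, 'az': 0.0}
-- 2
[674.75646504 108.18781244 215.49836447] [ 0.64267968 -0.01177904 -0.76604444]
{'x': 0.099, 'y': 0.186, 'z': -0.066, 'ax': -0.006, 'ay': 0.037, 'az': 0.015}
{'x': 0.114, 'y': 0.182, 'z': -0.05, 'ax': -0.006, 'ay': 0.037, 'az': 0.015}
{'x': 0.128, 'y': 0.177, 'z': -0.033, 'ax': -0.006, 'ay': 0.037, 'az': 0.015}
{'x': 0.139, 'y': 0.171, 'z': -0.015, 'ax': -0.006, 'ay': 0.037, 'az': 0.015}
{'x': 0.147, 'y': 0.165, 'z': 0.005, 'ax': -0.006, 'ay': 0.037, 'az': 0.015}
{'x': 0.153, 'y': 0.157, 'z': 0.025, 'ax': -0.006, 'ay': 0.037, 'az': 0.015}
-- 6
```

Call:
{"op": "servo_tool", "data": {"commands": [{"x": 0, "y": 0, "z": -0.1, "ax": 0, "ay": 0, "az": 0, "hand": -1}, {"x": 0, "y": 0, "z": -0.175, "ax": 0, "ay": 0, "az": 0, "hand": -1}, {"x": 0, "y": 0, "z": -0.175, "ax": 0, "ay": 0, "az": 0, "hand": -1}, {"x": 0.1, "y": 0.186, "z": -0.066, "ax": -0.006, "ay": 0.037, "az": 0.015, "hand": -1}, {"x": 0.114, "y": 0.182, "z": -0.05, "ax": -0.006, "ay": 0.037, "az": 0.015, "hand": -1}]}}

```text
clock: 3.7
tool_pos: [558.9, 227.1, 163.6]
orientation: [0.002, 0.988, 0.093, 0.121]
ft_force: [1.4, -1.1, -2.5]
gripper_width: 0.145
grasp_force: 60.0
```

Call:
{"op": "servo_tool", "data": {"commands": [{"x": 0.128, "y": 0.177, "z": -0.033, "ax": -0.006, "ay": 0.037, "az": 0.015, "hand": -1}, {"x": 0.139, "y": 0.171, "z": -0.015, "ax": -0.006, "ay": 0.037, "az": 0.015, "hand": -1}, {"x": 0.147, "y": 0.165, "z": 0.005, "ax": -0.006, "ay": 0.037, "az": 0.015, "hand": -1}, {"x": 0.153, "y": 0.157, "z": 0.025, "ax": -0.006, "ay": 0.037, "az": 0.015, "hand": -1}, {"x": 0, "y": 0, "z": 0, "ax": 0, "ay": 0, "az": 0, "hand": -1}]}}

```text
clock: 4.2
tool_pos: [638.6, 137.1, 184.9]
orientation: [0.014, 0.962, 0.023, 0.271]
ft_force: [-0.8, -0.9, -1.8]
gripper_width: 0.145
grasp_force: 60.0
```

```bash
python3 - <<'E'
from h import *
import pickle
s=bot.sense();print(s['joint_pos'].round(2),pose()[0],s['clock'],s['gripper_width'],s['ft_force']); plan([ins(0,30,120)])
t=snap('top');d=snap('side')
pickle.dump((t,d),open('a.pkl','wb'))
a=cv2.resize(t['img'][140:240,150:250],None,fx=4,fy=4,interpolation=2);b=cv2.resize(d['img'][140:290,175:275],None,fx=4,fy=4,interpolation=2)
b=b[:600];a=cv2.copyMakeBorder(a,0,200,0,0,0);cv2.imwrite('pics/a1.png',np.hstack([a,b]))
E
```

```text
[-0.25  0.29 -0.13  2.08  0.76  0.35 -2.56] [638.57583712 137.0989854  184.92498098] 4.2 0.14497759749787087 [-0.78309025 -0.87567046 -1.77271442]
{'x': 0.113, 'y': 0.079, 'z': -0.017, 'ax': -0.0, 'ay': 0.024, 'az': 0.011}
{'x': 0.117, 'y': 0.075, 'z': -0.008, 'ax': -0.0, 'ay': 0.024, 'az': 0.011}
-- 2
```

View pics/a1.png

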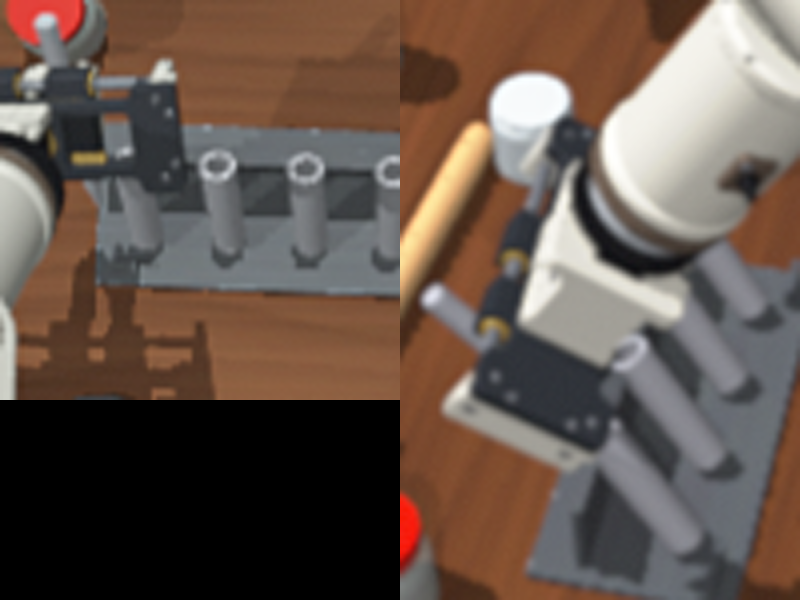

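The picture shows the punch held and leaning properly, but the servo stopped short because joint 7 is at its range end (-2.56). I'll tip back and go to the -y tubes, where joint 7 has slack.

```bash
python3 - <<'E'
from h import *
p,Q=ins(3,30,120,10); p[0]-=60; p[2]=230
plan([(p,Q)])
E
```

```text
{'x': -0.02, 'y': 0.23, 'z': -0.056, 'ax': 0.001, 'ay': -0.024, 'az': 0.005}
{'x': -0.021, 'y': 0.23, 'z': -0.054, 'ax': 0.001, 'ay': -0.024, 'az': 0.005}
{'x': -0.021, 'y': 0.231, 'z': -0.053, 'ax': 0.001, 'ay': -0.024, 'az': 0.005}
{'x': -0.022, 'y': 0.231, 'z': -0.052, 'ax': 0.001, 'ay': -0.024, 'az': 0.005}
{'x': -0.022, 'y': 0.231, 'z': -0.051, 'ax': 0.001, 'ay': -0.024, 'az': 0.005}
-- 5
```

Call:
{"op": "servo_tool", "data": {"commands": [{"x": 0.05, "y": 0, "z": -0.2, "ax": 0, "ay": -0.024, "az": 0, "hand": -1}, {"x": -0.021, "y": 0.23, "z": -0.03, "ax": 0.001, "ay": -0.024, "az": 0.005, "hand": -1}, {"x": -0.021, "y": 0.23, "z": -0.03, "ax": 0.001, "ay": -0.024, "az": 0.005, "hand": -1}, {"x": -0.021, "y": 0.23, "z": -0.03, "ax": 0.001, "ay": -0.024, "az": 0.005, "hand": -1}, {"x": -0.021, "y": 0.23, "z": -0.03, "ax": 0.001, "ay": -0.024, "az": 0.005, "hand": -1}]}}

```text
clock: 4.8
tool_pos: [608.6, -39.5, 240.6]
orientation: [0.001, 0.996, -0.006, 0.094]
ft_force: [2.2, -0.1, -2.5]
gripper_width: 0.147
grasp_force: 60.0
```

Call:
{"op": "servo_tool", "data": {"commands": [{"x": 0, "y": 0.15, "z": 0, "ax": 0, "ay": 0, "az": 0.005, "hand": -1}, {"x": 0, "y": 0, "z": 0, "ax": 0, "ay": 0, "az": 0, "hand": -1}]}}

```text
clock: 5.0
tool_pos: [608.5, -76.2, 239.7]
orientation: [0.003, 0.995, -0.019, 0.095]
ft_force: [0.3, -1.2, -2.6]
gripper_width: 0.147
grasp_force: 60.0
```

```bash
python3 - <<'E'
from h import *
s=bot.sense();print(s['joint_pos'].round(2),pose()[0],s['clock'])
plan([ins(3,30,120)])
E
```

```text
[ 0.36  0.29 -0.33  1.81  0.12  0.86 -1.63] [608.52547796 -76.22605503 239.68418935] 5.0
{'x': 0.072, 'y': 0.01, 'z': 0.045, 'ax': 0.001, 'ay': 0.04, 'az': -0.001}
{'x': 0.065, 'y': 0.011, 'z': 0.053, 'ax': 0.001, 'ay': 0.04, 'az': -0.001}
{'x': 0.058, 'y': 0.011, 'z': 0.061, 'ax': 0.001, 'ay': 0.04, 'az': -0.001}
{'x': 0.05, 'y': 0.011, 'z': 0.068, 'ax': 0.001, 'ay': 0.04, 'az': -0.001}
-- 4
```

Call:
{"op": "servo_tool", "data": {"commands": [{"x": 0.072, "y": 0.01, "z": 0.045, "ax": 0.001, "ay": 0.04, "az": -0.001, "hand": -1}, {"x": 0.065, "y": 0.011, "z": 0.053, "ax": 0.001, "ay": 0.04, "az": -0.001, "hand": -1}, {"x": 0.058, "y": 0.011, "z": 0.061, "ax": 0.001, "ay": 0.04, "az": -0.001, "hand": -1}, {"x": 0.05, "y": 0.011, "z": 0.068, "ax": 0.001, "ay": 0.04, "az": -0.001, "hand": -1}, {"x": 0, "y": 0, "z": 0, "ax": 0, "ay": 0, "az": 0, "hand": -1}]}}

```text
clock: 5.5
tool_pos: [651.6, -85.4, 209.4]
orientation: [0.012, 0.96, -0.011, 0.28]
ft_force: [0.6, -0.6, -2.7]
gripper_width: 0.147
grasp_force: 60.0
```

```bash
python3 - <<'E'
from h import *
import pickle
s=bot.sense();print(s['joint_pos'].round(2),pose()[0],s['clock'],s['gripper_width'],s['ft_force']); plan([ins(3,30,120)])
t=snap('top');d=snap('side')
pickle.dump((t,d),open('a.pkl','wb'))
a=cv2.resize(t['img'][135:235,190:290],None,fx=4,fy=4,interpolation=2);b=cv2.resize(d['img'][110:260,190:290],None,fx=4,fy=4,interpolation=2)
a=cv2.copyMakeBorder(a,0,200,0,0,0);cv2.imwrite('pics/a2.png',np.hstack([a,b]))
E
```

```text
[ 0.5   0.27 -0.44  2.08  0.34  0.27 -1.8 ] [651.62757177 -85.4308337  209.38063129] 5.5 0.1465949372798033 [ 0.643925   -0.59652381 -2.71098486]
{'x': 0.099, 'y': 0.005, 'z': 0.027, 'ax': 0.006, 'ay': 0.041, 'az': 0.001}
-- 1
```

View pics/a2.png

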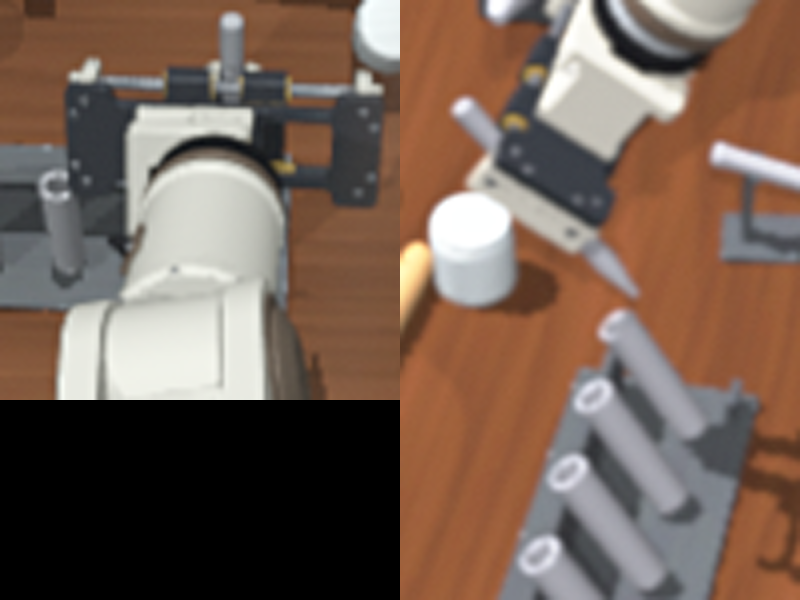

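Call:
{"op": "servo_tool", "data": {"commands": [{"x": 0.05, "y": 0.003, "z": 0.013, "ax": 0.003, "ay": 0.021, "az": 0, "hand": -1}, {"x": 0.05, "y": 0.002, "z": 0.014, "ax": 0.003, "ay": 0.021, "az": 0, "hand": -1}, {"x": 0, "y": 0, "z": 0, "ax": 0, "ay": 0, "az": 0, "hand": -1}]}}

```text
clock: 5.9
tool_pos: [664.5, -90.9, 212.2]
orientation: [0.012, 0.948, -0.01, 0.317]
ft_force: [-0.7, 0.2, -2.2]
gripper_width: 0.145
grasp_force: 60.0
```

```bash
python3 - <<'E'
from h import *
import pickle
s=bot.sense();print(s['joint_pos'].round(2),pose()[0],s['clock'],s['ft_force']); plan([ins(3,30,120)])
t,d=pickle.load(open('a.pkl','rb'))
# tool in the pose of a.pkl
H,e=tri(ray(t,247.6,139.4),ray(d,205.4,136.4));print(H,e)
q=[.012,.96,-.011,.28];p=np.array([651.6,-85.4,209.4]);r=R.from_quat([q[1],q[2],q[3],q[0]])
g=p-r.apply([0,0,18.8]);h=H-g;print('grasp',g,'head dist',np.linalg.norm(h),'elev',np.degrees(np.arctan2(h[2],h[0])),'appr elev',np.degrees(np.arcsin(-r.apply([0,0,1])[2])),'yaw',np.degrees(np.arctan2(h[1],h[0])))
# tip on side ray in plane y
c,v=ray(d,248.4,183.4); L=g-h/np.linalg.norm(h)*(175-np.linalg.norm(h)); print('tip pred',L,proj(d,L))
c2,v2=c,v; t_=(L[1]-c[1])/v[1]; T=c+v*t_;print('tip ray at y',T, 'elev from tip-head',np.degrees(np.arctan2(H[2]-T[2],H[0]-T[0])),np.linalg.norm(H-T))
E
```

```text
[ 0.69  0.3  -0.65  2.1   0.78  0.2  -2.19] [664.45131352 -90.86828226 212.1834618 ] 5.9 [-0.67391206  0.17571264 -2.156699  ]
{'x': 0.037, 'y': -0.021, 'z': 0.006, 'ax': 0.006, 'ay': 0.017, 'az': 0.001}
-- 1
[676.49325112 -84.98185274 270.1951608 ] 2.648041437659512
grasp [641.5007595  -84.85118544 225.24752801] head dist 56.962981295762525 elev 52.09863947246668 appr elev 57.45334129063146 yaw -0.2139501896675866
tip pred [568.99034494 -84.58042048 132.10836196] [249.16771307 183.39522595]
tip ray at y [571.02546206 -84.58042048 131.69376467] elev from tip-head 52.71099604718167 174.086910500711
```

Joint 6 is at its lower limit, and the tool hasn't turned in the grip: it measures 52.4° against 52.5° expected. I'll enter the tube tip-first with a few degrees of error, let it slide down, and regrip if it stops on a stub.

```bash
cat >> h.py <<'E'
HT=np.array([np.cos(np.radians(20)),0,-np.sin(np.radians(20))])
def tipat(P,s,pitch,ht=HT):
    Q=down(YAW,np.radians(pitch)); return np.array(P)+Q.apply(ht)*s+Q.apply([0,0,18.8]),Q
E
python3 - <<'E'
from h import *
m=mouth(3); a=plan([tipat(m+U*15,119,33)]); plan([tipat(m-U*35,119,33)],a,vmax=17)
E
```

```text
{'x': -0.024, 'y': -0.023, 'z': 0.106, 'ax': 0.006, 'ay': -0.022, 'az': 0.001}
-- 1
{'x': -0.074, 'y': -0.0, 'z': 0.038, 'ax': -0.0, 'ay': -0.0, 'az': 0.0}
{'x': -0.074, 'y': -0.0, 'z': 0.038, 'ax': -0.0, 'ay': -0.0, 'az': 0.0}
{'x': -0.074, 'y': -0.0, 'z': 0.038, 'ax': -0.0, 'ay': -0.0, 'az': 0.0}
-- 3
```

Call:
{"op": "servo_tool", "data": {"commands": [{"x": -0.012, "y": -0.012, "z": 0.053, "ax": 0.003, "ay": -0.011, "az": 0, "hand": -1}, {"x": -0.012, "y": -0.011, "z": 0.053, "ax": 0.003, "ay": -0.011, "az": 0.001, "hand": -1}, {"x": 0, "y": 0, "z": 0, "ax": 0, "ay": 0, "az": 0, "hand": -1}]}}

```text
clock: 6.2
tool_pos: [673.9, -86.1, 191.9]
orientation: [0.001, 0.959, -0.01, 0.283]
ft_force: [0.1, 0.0, -2.3]
gripper_width: 0.144
grasp_force: 60.0
```

```bash
python3 - <<'E'
from h import *
s=bot.sense();print(s['joint_pos'].round(2),pose()[0],s['clock'],s['ft_force'])
m=mouth(3); a=plan([tipat(m+U*15,119,33)]); plan([tipat(m-U*35,119,33)],vmax=17)
t=snap('side');save(t,'a3.png',(200,130,300,230),6)
E
```

```text
[ 0.72  0.38 -0.71  2.04  0.72  0.29 -2.12] [673.89685482 -86.11698595 191.93408628] 6.2 [ 0.1181133   0.02840912 -2.33237803]
{'x': -0.001, 'y': 0.004, 'z': -0.003, 'ax': -0.001, 'ay': 0.0, 'az': -0.001}
-- 1
{'x': -0.075, 'y': 0.001, 'z': 0.037, 'ax': -0.0, 'ay': 0.0, 'az': -0.0}
{'x': -0.075, 'y': 0.001, 'z': 0.037, 'ax': -0.0, 'ay': 0.0, 'az': -0.0}
{'x': -0.075, 'y': 0.001, 'z': 0.037, 'ax': -0.0, 'ay': 0.0, 'az': -0.0}
-- 3
```

View pics/a3.png

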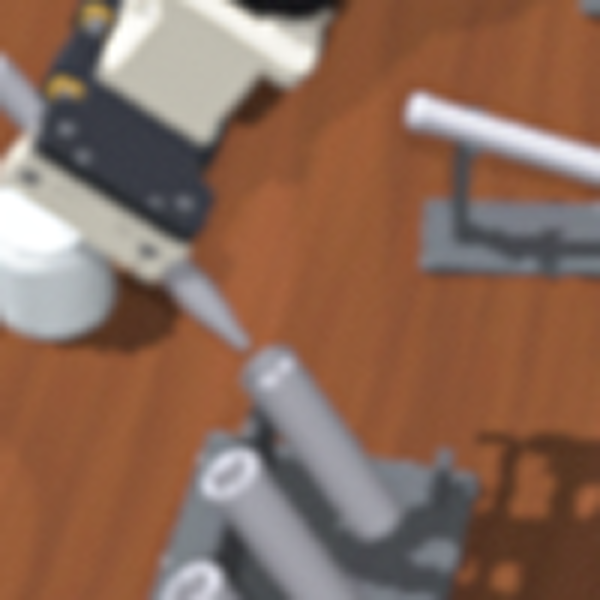

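```bash
python3 - <<'E'
from h import *
t=snap('side'); m=mouth(3); o=lambda p:((p-np.array([200,130])+.5)*6-.5).round(1)
p,r=pose(); tip=p-r.apply([0,0,18.8])-r.apply(HT)*119
print('tip FK',tip,o(proj(t,tip)),'mouth',o(proj(t,m)),'bottom',o(proj(t,m-90*U)))
for d in np.eye(3)*5: print(o(proj(t,tip+d))-o(proj(t,tip)))
for z in (tip[2],): print('tip seen at that z',atz(t,241.08,187.6,z), 'mouth seen',atz(t,244.6,190.9,100))
E
```

```text
tip FK [591.21615049 -84.53348882 112.77935096] [248.3 347.4] mouth [265.1 369.2] bottom [364.8 504.6]
[-11.2  -1.6]
[-2.6  8. ]
[-0.3 -8.1]
tip seen at that z [590.82351322 -84.1945082  112.77935096] mouth seen [582.15329362 -86.42562615 100.        ]
```

Tip position agrees with the kinematics within 1 mm, and the mouth within about 2 mm. Inserting.

Call:
{"op": "servo_tool", "data": {"commands": [{"x": -0.08, "y": 0.001, "z": 0.036, "ax": 0, "ay": 0, "az": 0, "hand": -1}, {"x": -0.075, "y": 0, "z": 0.037, "ax": 0, "ay": 0, "az": 0, "hand": -1}]}}

```text
clock: 6.5
tool_pos: [654.7, -86.6, 163.3]
orientation: [0.003, 0.959, -0.01, 0.285]
ft_force: [0.3, -0.6, -1.8]
gripper_width: 0.148
grasp_force: 60.0
```

Call:
{"op": "servo_tool", "data": {"commands": [{"x": -0.037, "y": 0, "z": 0.019, "ax": 0, "ay": 0, "az": 0, "hand": -1}, {"x": -0.037, "y": 0, "z": 0.019, "ax": 0, "ay": 0, "az": 0, "hand": -1}]}}

```text
clock: 6.7
tool_pos: [645.8, -86.1, 148.4]
orientation: [0.003, 0.959, -0.009, 0.284]
ft_force: [-0.2, -0.3, 0.0]
gripper_width: 0.147
grasp_force: 60.0
```

Call:
{"op": "servo_tool", "data": {"commands": [{"x": 0, "y": 0, "z": 0, "ax": 0, "ay": 0, "az": 0, "hand": 0}, {"x": 0, "y": 0, "z": 0, "ax": 0, "ay": 0, "az": 0, "hand": 0}, {"x": 0, "y": 0, "z": 0, "ax": 0, "ay": 0, "az": 0, "hand": 0}, {"x": 0, "y": 0, "z": 0, "ax": 0, "ay": 0, "az": 0, "hand": 0}, {"x": 0, "y": 0, "z": 0, "ax": 0, "ay": 0, "az": 0, "hand": 0}]}}

```text
clock: 7.2
tool_pos: [646.7, -86.7, 148.6]
orientation: [0.003, 0.959, -0.009, 0.284]
ft_force: [0.1, -1.0, -0.9]
gripper_width: 0.49
grasp_force: 0.0
```

Call:
{"op": "servo_tool", "data": {"commands": [{"x": 0, "y": 0, "z": -0.2, "ax": 0, "ay": 0, "az": 0, "hand": 0}, {"x": 0, "y": 0, "z": -0.24, "ax": 0, "ay": 0, "az": 0, "hand": 0}, {"x": 0, "y": 0, "z": -0.24, "ax": 0, "ay": 0, "az": 0, "hand": 0}, {"x": 0, "y": 0, "z": 0, "ax": 0, "ay": 0, "az": 0, "hand": 0}]}}

```text
clock: 7.6
tool_pos: [594.8, -91.9, 235.7]
orientation: [0.003, 0.957, -0.016, 0.288]
ft_force: [0.1, -0.1, -0.7]
gripper_width: 0.497
grasp_force: 0.0
```

```bash
python3 - <<'E'
from h import *
s=bot.sense();print(s['joint_pos'].round(2),pose()[0],s['clock'],s['ft_force'])
t=snap('side');save(t,'a4.png',(200,130,300,230),6);m=mouth(3);o=lambda p:((p-np.array([200,130])+.5)*6-.5).round(1)
for L in(85,130): print(L,o(proj(t,m+U*L)))
E
```

```text
[ 1.23  0.26 -1.19  2.17  0.61  0.33 -2.  ] [594.84788902 -91.92231087 235.71351192] 7.6 [ 0.12137649 -0.12982764 -0.74034053]
85 [163.9 231.9]
130 [107.1 155. ]
```

View pics/a4.png

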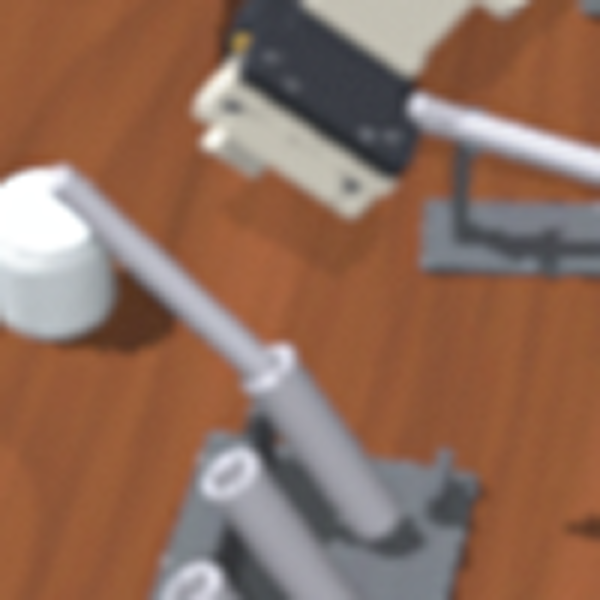

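The punch stands in tube 3 with its head at (62,178), tipped over the far lip. I need to tell whether a stub stops it or it's merely tilted and wedged.

```bash
python3 - <<'E'
from h import *
t=snap('side'); m=mouth(3)
c,v=ray(t,(62+.5)/6-.5+200,(179+.5)/6-.5+130)
for y in(-84,-86.5,-89):
    H=c+v*(y-c[1])/v[1]; d=H-m; print(y,H.round(1),np.linalg.norm(d).round(1),np.degrees(np.arctan2(d[2],d[0])).round(1))
E
```

```text
-84 [668.9 -84.  197.8] 129.4 49.1
-86.5 [669.8 -86.5 195.4] 128.3 48.1
-89 [670.6 -89.  193.1] 127.2 47.1
```

```bash
python3 - <<'E'
from h import *
Q=down(YAW,np.radians(12)); a=Q.apply([0,0,1]); g=np.array([633,-86,154.8]); T=g+18.8*a
print(T); st=plan([(T-100*a,Q)]); plan([(T,Q)],st,40)
E
```

```text
[636.90808345 -86.07162739 136.41082511]
{'x': 0.03, 'y': -0.01, 'z': 0.018, 'ax': 0.0, 'ay': -0.04, 'az': -0.001}
{'x': 0.033, 'y': -0.01, 'z': 0.014, 'ax': 0.0, 'ay': -0.04, 'az': -0.001}
{'x': 0.034, 'y': -0.01, 'z': 0.01, 'ax': 0.0, 'ay': -0.04, 'az': -0.001}
-- 3
{'x': 0.0, 'y': 0.0, 'z': 0.167, 'ax': -0.0, 'ay': -0.0, 'az': -0.0}
{'x': 0.0, 'y': 0.0, 'z': 0.167, 'ax': -0.0, 'ay': -0.0, 'az': -0.0}
{'x': 0.0, 'y': 0.0, 'z': 0.167, 'ax': -0.0, 'ay': -0.0, 'az': -0.0}
-- 3
```

Call:
{"op": "servo_tool", "data": {"commands": [{"x": 0.03, "y": -0.01, "z": 0.018, "ax": 0, "ay": -0.04, "az": -0.001, "hand": 0}, {"x": 0.033, "y": -0.01, "z": 0.014, "ax": 0, "ay": -0.04, "az": -0.001, "hand": 0}, {"x": 0.034, "y": -0.01, "z": 0.01, "ax": 0, "ay": -0.04, "az": -0.001, "hand": 0}, {"x": 0, "y": 0, "z": 0, "ax": 0, "ay": 0, "az": 0, "hand": 0}]}}

```text
clock: 8.1
tool_pos: [620.1, -80.3, 232.6]
orientation: [-0.001, 0.995, -0.008, 0.102]
ft_force: [0.9, 0.7, -0.6]
gripper_width: 0.505
grasp_force: 0.0
```

```bash
python3 - <<'E'
from h import *
s=bot.sense();print(s['joint_pos'].round(2),s['clock'])
Q=down(YAW,np.radians(12)); a=Q.apply([0,0,1]); g=np.array([633,-86,154.8]); T=g+18.8*a
plan([(T,Q)],None,40)
E
```

```text
[ 0.93  0.52 -1.1   1.79  0.59  0.96 -1.96] 8.1
{'x': -0.005, 'y': 0.01, 'z': 0.163, 'ax': -0.0, 'ay': 0.001, 'az': 0.0}
{'x': -0.005, 'y': 0.01, 'z': 0.163, 'ax': -0.0, 'ay': 0.001, 'az': 0.0}
{'x': -0.005, 'y': 0.009, 'z': 0.163, 'ax': -0.0, 'ay': 0.001, 'az': 0.0}
-- 3
```

Call:
{"op": "servo_tool", "data": {"commands": [{"x": -0.01, "y": 0.02, "z": 0.163, "ax": 0, "ay": 0.002, "az": 0, "hand": 0}, {"x": -0.005, "y": 0.009, "z": 0.163, "ax": 0, "ay": 0.001, "az": 0, "hand": 0}, {"x": 0, "y": 0, "z": 0.163, "ax": 0, "ay": 0, "az": 0, "hand": 0}, {"x": 0, "y": 0, "z": 0, "ax": 0, "ay": 0, "az": 0, "hand": -1}, {"x": 0, "y": 0, "z": 0, "ax": 0, "ay": 0, "az": 0, "hand": -1}], "force": 50}}

```text
clock: 8.6
tool_pos: [632.8, -87.6, 136.6]
orientation: [0.001, 0.994, -0.008, 0.107]
ft_force: [-0.3, 0.3, 0.7]
gripper_width: 0.376
grasp_force: 0.0
```

Call:
{"op": "servo_tool", "data": {"commands": [{"x": 0, "y": 0, "z": 0, "ax": 0, "ay": 0, "az": 0, "hand": -1}, {"x": 0, "y": 0, "z": 0, "ax": 0, "ay": 0, "az": 0, "hand": -1}, {"x": 0, "y": 0, "z": 0, "ax": 0, "ay": 0, "az": 0, "hand": -1}, {"x": 0, "y": 0, "z": 0, "ax": 0, "ay": 0, "az": 0, "hand": -1}]}}

```text
clock: 9.0
tool_pos: [634.7, -88.5, 139.2]
orientation: [0.0, 0.994, -0.009, 0.109]
ft_force: [0.7, 1.4, 4.4]
gripper_width: 0.149
grasp_force: 49.9
```

```bash
python3 - <<'E'
from h import *
s=bot.sense();p,r=pose();g=p-r.apply([0,0,18.8]);print(s['joint_pos'].round(2),s['clock'],p,g)
# align: tool dir currently elev 48.5, pitch 12 -> ht 36.5
e=np.radians(36.5);ht=np.array([np.cos(e),0,-np.sin(e)])
tip=g-r.apply(ht)*120;m=mouth(3);print('tip',tip,'target',m-45*U)
print(tipat(m-44*U,120,23.5,ht)[0]); a=plan([tipat(m-44*U,120,23.5,ht)]);plan([tipat(m-54*U,120,23.5,ht)],a,5)
E
```

```text
[ 0.83  0.63 -0.97  1.84  0.74  0.8  -2.07] 9.0 [634.68550441 -88.5154523  139.22332504] [630.59773908 -88.46322325 157.57345983]
tip [551.9787338  -86.95671472  66.92699029] target [561.61709729 -84.77131727  61.03      ]
[629.60216211 -86.01734814 148.57831906]
{'x': -0.007, 'y': -0.006, 'z': -0.026, 'ax': -0.0, 'ay': 0.03, 'az': 0.0}
{'x': -0.005, 'y': -0.006, 'z': -0.026, 'ax': -0.0, 'ay': 0.03, 'az': 0.0}
-- 2
{'x': -0.02, 'y': 0.0, 'z': 0.015, 'ax': 0.0, 'ay': 0.0, 'az': 0.0}
{'x': -0.02, 'y': 0.0, 'z': 0.015, 'ax': 0.0, 'ay': 0.0, 'az': 0.0}
-- 2
```

```bash
python3 - <<'E'
from h import *
e=np.radians(36.5);ht=np.array([np.cos(e),0,-np.sin(e)])
T,Q=tipat(mouth(3)-42*U,120,23.5,ht); T=T+np.array([-.866,0,.5])*2.5
print(T); plan([(T,Q)],None,5)
E
```

```text
[628.4369942  -86.03567308 151.56031906]
{'x': -0.006, 'y': -0.004, 'z': -0.022, 'ax': -0.0, 'ay': 0.02, 'az': 0.0}
{'x': -0.004, 'y': -0.004, 'z': -0.023, 'ax': -0.0, 'ay': 0.02, 'az': 0.0}
{'x': -0.003, 'y': -0.004, 'z': -0.023, 'ax': -0.0, 'ay': 0.02, 'az': 0.0}
-- 3
```

Call:
{"op": "servo_tool", "data": {"commands": [{"x": -0.006, "y": -0.004, "z": -0.022, "ax": 0, "ay": 0.02, "az": 0, "hand": -1}, {"x": -0.004, "y": -0.004, "z": -0.023, "ax": 0, "ay": 0.02, "az": 0, "hand": -1}, {"x": -0.003, "y": -0.004, "z": -0.023, "ax": 0, "ay": 0.02, "az": 0, "hand": -1}, {"x": 0, "y": 0, "z": 0, "ax": 0, "ay": 0, "az": 0, "hand": -1}]}}

```text
clock: 9.4
tool_pos: [625.2, -87.5, 149.6]
orientation: [0.003, 0.98, -0.009, 0.2]
ft_force: [0.5, 0.1, -2.4]
gripper_width: 0.153
grasp_force: 49.9
```

Call:
{"op": "servo_tool", "data": {"commands": [{"x": -0.02, "y": 0, "z": 0.015, "ax": 0, "ay": 0, "az": 0, "hand": -1}, {"x": -0.02, "y": 0, "z": 0.015, "ax": 0, "ay": 0, "az": 0, "hand": -1}]}}

```text
clock: 9.6
tool_pos: [628.7, -87.0, 146.2]
orientation: [0.002, 0.978, -0.008, 0.206]
ft_force: [3.2, -0.9, 24.7]
gripper_width: 0.151
grasp_force: 50.0
```

```bash
python3 - <<'E'
from h import *
s=bot.sense();p,r=pose();print(s['joint_pos'].round(2),s['ft_force'],s['wrist_torque'],p)
t=snap('side');print(o:=0) if 0 else None
save(t,'a5.png',(200,130,300,230),6)
E
```

```text
[ 0.88  0.51 -0.94  2.03  0.86  0.5  -2.2 ] [ 3.21139073 -0.87661943 24.68372644] [-0.35749298 -1.8446334  -0.07665016] [628.65710095 -86.95446169 146.1579241 ]
```

Blocked with about 25 N at 45 mm depth: tube 3 is a stub. Drawing out and moving to tube 2.

```bash
python3 - <<'E'
from h import *
p,r=pose(); Q=down(YAW,np.radians(23.5)); p0=np.array([626.5,-86,148.8]) # aligned commanded pose at 45 depth
st=plan([(p0+U*62,Q)],None,22); plan([(p0+U*62+mouth(2)-mouth(3),Q)],st)
E
```

```text
{'x': 0.082, 'y': -0.001, 'z': -0.067, 'ax': -0.0, 'ay': -0.001, 'az': 0.0}
{'x': 0.082, 'y': -0.001, 'z': -0.067, 'ax': -0.0, 'ay': -0.001, 'az': 0.0}
{'x': 0.081, 'y': -0.001, 'z': -0.067, 'ax': -0.0, 'ay': -0.001, 'az': 0.0}
-- 3
{'x': 0.0, 'y': -0.163, 'z': 0.0, 'ax': -0.0, 'ay': 0.0, 'az': 0.0}
{'x': 0.0, 'y': -0.163, 'z': 0.0, 'ax': -0.0, 'ay': 0.0, 'az': 0.0}
-- 2
```

Call:
{"op": "servo_tool", "data": {"commands": [{"x": 0.082, "y": 0, "z": -0.067, "ax": 0, "ay": 0, "az": 0, "hand": -1}, {"x": 0.082, "y": 0, "z": -0.067, "ax": 0, "ay": 0, "az": 0, "hand": -1}, {"x": 0.082, "y": 0, "z": -0.067, "ax": 0, "ay": 0, "az": 0, "hand": -1}, {"x": 0, "y": -0.163, "z": 0, "ax": 0, "ay": 0, "az": 0, "hand": -1}, {"x": 0, "y": -0.163, "z": 0, "ax": 0, "ay": 0, "az": 0, "hand": -1}]}}

```text
clock: 10.15
tool_pos: [654.0, -23.5, 197.9]
orientation: [0.002, 0.98, -0.011, 0.201]
ft_force: [0.2, 1.9, -1.4]
gripper_width: 0.146
grasp_force: 49.9
```

Call:
{"op": "servo_tool", "data": {"commands": [{"x": 0, "y": 0, "z": 0, "ax": 0, "ay": 0, "az": 0, "hand": -1}]}}

```text
clock: 10.25
tool_pos: [653.4, -15.1, 198.5]
orientation: [-0.001, 0.98, -0.005, 0.201]
ft_force: [0.4, 1.7, -1.0]
gripper_width: 0.151
grasp_force: 49.9
```

```bash
python3 - <<'E'
from h import *
import pickle
s=bot.sense();p,r=pose();print(s['joint_pos'].round(2),s['ft_force'],p)
t=snap('side');u=snap('top');pickle.dump((u,t,p,r.as_quat()),open('b.pkl','wb'))
a=cv2.resize(u['img'][125:225,190:290],None,fx=4,fy=4,interpolation=2);b=cv2.resize(t['img'][130:230,190:290],None,fx=4,fy=4,interpolation=2)
cv2.imwrite('pics/a6.png',np.hstack([a,b]))
E
```

```text
[ 0.79  0.48 -1.01  1.94  0.78  0.64 -2.24] [ 0.4216956   1.70068019 -0.95511019] [653.36675373 -15.14630622 198.47673003]
```

View pics/a6.png

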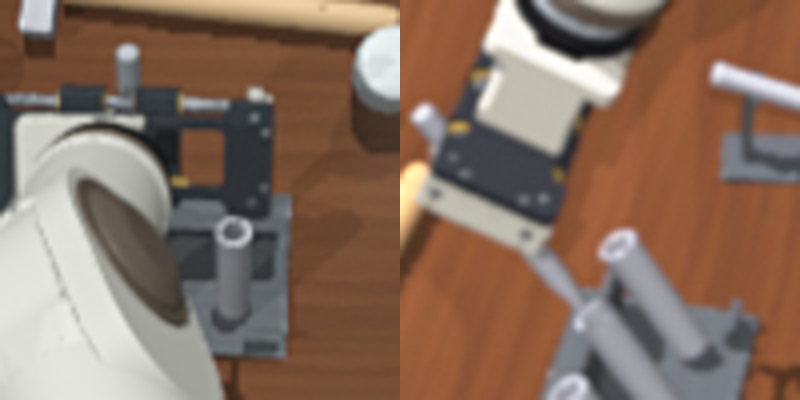

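In a6, the punch tip is at (580,303), just short of tube 2's mouth. Its head is at (427,115) in the side view and (128,52) in the top view. Measuring.

```bash
python3 - <<'E'
from h import *
import pickle
u,t,p,q=pickle.load(open('b.pkl','rb'));r=R.from_quat(q);g=p-r.apply([0,0,18.8])
H,e=tri(ray(u,221.6,137.6),ray(t,196.4,158.4));print('H',H,e,'g',g)
c,v=ray(t,234.6,205.4); y=g[1]+ (g[1]-H[1])*2; 
for y in(-13,-16,-19,-22):
    T=c+v*(y-c[1])/v[1];d=H-T;print(y,T.round(1),np.linalg.norm(d).round(1),'elev',np.degrees(np.arctan2(d[2],d[0])).round(1),'yaw',np.degrees(np.arctan2(d[1],d[0])).round(1),'axis off along a at g',np.round(r.inv().apply(g-T-(d/np.linalg.norm(d))*((g-T)@d/np.linalg.norm(d))),1),'s',np.round((g-T)@d/np.linalg.norm(d),1))
print('mouth2',mouth(2),'tool x yaw',np.degrees(np.arctan2(*r.apply([0,1,0])[[0,1]])), 'pitch',np.degrees(np.arccos(-r.apply([0,0,1])[2])))
E
```

```text
H [681.80229954 -18.78340583 256.36447707] 4.806203859050904 g [645.95669146 -15.13196363 215.75477307]
-13 [591.  -13.  119.5] 164.3 elev 56.4 yaw -3.6 axis off along a at g [-4.  -1.7 -6.2] s 110.6
-16 [591.8 -16.  116.2] 166.6 elev 57.3 yaw -1.8 axis off along a at g [-4.6 -2.7 -6.8] s 113.0
-19 [592.7 -19.  112.8] 168.9 elev 58.2 yaw 0.1 axis off along a at g [-5.2 -3.7 -7.4] s 115.5
-22 [593.5 -22.  109.5] 171.4 elev 59.0 yaw 2.1 axis off along a at g [-5.8 -4.6 -7.9] s 118.2
mouth2 [585.30443973 -20.19454274 100.        ] tool x yaw -179.4243210249436 pitch 23.213158474669346
```

```bash
python3 - <<'E'
from h import *
p,r=pose();print(p); Q=down(YAW,np.radians(23.5)); p1=p.copy();p1+=[2.5,-20.2-p[1],-1.4]
st=plan([(p1,Q)],None,5); plan([(p1-U*60,Q)],st,15)
E
```

```text
[653.0548796  -20.68896318 197.42496735]
{'x': 0.009, 'y': -0.003, 'z': 0.011, 'ax': -0.001, 'ay': 0.002, 'az': 0.001}
-- 1
{'x': -0.06, 'y': 0.0, 'z': 0.045, 'ax': 0.0, 'ay': 0.0, 'az': -0.0}
{'x': -0.06, 'y': 0.0, 'z': 0.045, 'ax': 0.0, 'ay': 0.0, 'az': -0.0}
{'x': -0.06, 'y': 0.0, 'z': 0.045, 'ax': 0.0, 'ay': 0.0, 'az': -0.0}
{'x': -0.06, 'y': 0.0, 'z': 0.045, 'ax': 0.0, 'ay': 0.0, 'az': -0.0}
-- 4
```

The arm was still swinging when that picture was taken. Settled, y is right and the tip is on axis within 1 mm. Inserting gently.

Call:
{"op": "servo_tool", "data": {"commands": [{"x": -0.055, "y": -0.002, "z": 0.045, "ax": 0, "ay": 0.001, "az": 0, "hand": -1}, {"x": -0.06, "y": 0, "z": 0.045, "ax": 0, "ay": 0.001, "az": 0, "hand": -1}, {"x": 0, "y": 0, "z": 0, "ax": 0, "ay": 0, "az": 0, "hand": -1}]}}

```text
clock: 10.65
tool_pos: [636.6, -23.4, 169.3]
orientation: [0.002, 0.979, -0.01, 0.201]
ft_force: [-0.5, 0.1, -2.8]
gripper_width: 0.15
grasp_force: 49.9
```

Call:
{"op": "servo_tool", "data": {"commands": [{"x": -0.06, "y": 0, "z": 0.045, "ax": 0, "ay": 0, "az": 0, "hand": -1}, {"x": 0, "y": 0, "z": 0, "ax": 0, "ay": 0, "az": 0, "hand": -1}]}}

```text
clock: 10.85
tool_pos: [630.3, -22.6, 157.6]
orientation: [0.002, 0.979, -0.01, 0.202]
ft_force: [-0.7, -0.4, -2.4]
gripper_width: 0.147
grasp_force: 49.9
```

```bash
python3 - <<'E'
from h import *
s=bot.sense();p,r=pose();print(s['joint_pos'].round(2),s['ft_force'],s['wrist_torque'],p)
p0=np.array([626.5,-86,148.8])+mouth(2)-mouth(3)+U*45
d=p-p0;print('tip along axis vs mouth',d@U,'perp',d-U*(d@U))
E
```

```text
[ 0.75  0.48 -0.94  2.03  0.86  0.54 -2.33] [-0.65642975 -0.43455586 -2.40059581] [0.04666531 0.696305   0.01153113] [630.32614106 -22.62272085 157.61326543]
tip along axis vs mouth -36.03367498826393 perp [-1.84738919 -1.52965269  1.04842797]
```

Call:
{"op": "servo_tool", "data": {"commands": [{"x": -0.03, "y": -0.004, "z": 0.022, "ax": 0, "ay": 0, "az": 0, "hand": -1}, {"x": -0.03, "y": 0, "z": 0.022, "ax": 0, "ay": 0, "az": 0, "hand": -1}, {"x": 0, "y": 0, "z": 0, "ax": 0, "ay": 0, "az": 0, "hand": -1}]}}

```text
clock: 11.15
tool_pos: [623.1, -20.5, 145.2]
orientation: [0.002, 0.979, -0.009, 0.203]
ft_force: [-0.2, -0.4, -1.6]
gripper_width: 0.153
grasp_force: 49.9
```

Call:
{"op": "servo_tool", "data": {"commands": [{"x": -0.015, "y": 0, "z": 0.011, "ax": 0, "ay": 0, "az": 0, "hand": -1}, {"x": 0, "y": 0, "z": 0, "ax": 0, "ay": 0, "az": 0, "hand": -1}]}}

```text
clock: 11.35
tool_pos: [622.0, -20.2, 142.7]
orientation: [0.002, 0.979, -0.009, 0.204]
ft_force: [0.7, 0.3, -1.3]
gripper_width: 0.15
grasp_force: 49.9
```

```bash
cat >> h.py <<'E'
def dep(i):
    s=bot.sense();p,r=pose();d=p-(np.array([626.5,-86,148.8])+mouth(i)-mouth(3)+U*45)
    print(s['clock'],'depth',round(-d@U,1),'perp',(d-U*(d@U)).round(1),'F',s['ft_force'].round(1),'M',s['wrist_torque'].round(2),s['joint_pos'].round(2),s['gripper_width'].round(3))
E
python3 -c "
from h import *;dep(2)"
```

```text
Traceback (most recent call last):
  File "h.py", line 50, in dep
    print(s['clock'],'depth',round(-d@U,1),'perp',(d-U*(d@U)).round(1),'F',s['ft_force'].round(1),'M',s['wrist_torque'].round(2),s['joint_pos'].round(2),s['gripper_width'].round(3))
                                                                                                                                                         ^^^^^^^^^^^^^^^^^^^^^^^^
AttributeError: 'float' object has no attribute 'round'
```

Call:
{"op": "servo_tool", "data": {"commands": [{"x": -0.03, "y": 0, "z": 0.022, "ax": 0, "ay": 0, "az": 0, "hand": -1}, {"x": -0.03, "y": 0, "z": 0.022, "ax": 0, "ay": 0, "az": 0, "hand": -1}, {"x": 0, "y": 0, "z": 0, "ax": 0, "ay": 0, "az": 0, "hand": -1}]}}

```text
clock: 11.65
tool_pos: [613.1, -20.3, 128.6]
orientation: [0.002, 0.979, -0.009, 0.203]
ft_force: [-0.1, 0.1, -2.4]
gripper_width: 0.151
grasp_force: 49.9
```

```bash
sed -i "s/,s\['gripper_width'\].round(3)//" h.py; python3 -c "
from h import *;dep(2)"
```

```text
11.65 depth 69.7 perp [-2.2  0.5  1.3] F [-0.1  0.1 -2.4] M [0.03 0.66 0.01] [ 0.7   0.48 -0.87  2.09  0.95  0.47 -2.42]
```

Call:
{"op": "servo_tool", "data": {"commands": [{"x": -0.03, "y": 0, "z": 0.022, "ax": 0, "ay": 0, "az": 0, "hand": -1}, {"x": -0.015, "y": 0, "z": 0.011, "ax": 0, "ay": 0, "az": 0, "hand": -1}, {"x": 0, "y": 0, "z": 0, "ax": 0, "ay": 0, "az": 0, "hand": -1}]}}

```text
clock: 11.95
tool_pos: [608.3, -20.0, 119.7]
orientation: [0.002, 0.979, -0.009, 0.203]
ft_force: [-0.3, 0.2, -2.1]
gripper_width: 0.149
grasp_force: 49.9
```

Call:
{"op": "servo_tool", "data": {"commands": [{"x": -0.015, "y": 0, "z": 0.011, "ax": 0, "ay": 0, "az": 0, "hand": -1}, {"x": -0.008, "y": 0, "z": 0.006, "ax": 0, "ay": 0, "az": 0, "hand": -1}, {"x": 0, "y": 0, "z": 0, "ax": 0, "ay": 0, "az": 0, "hand": -1}]}}

```text
clock: 12.25
tool_pos: [606.0, -19.9, 115.2]
orientation: [0.002, 0.979, -0.009, 0.204]
ft_force: [-0.5, -0.5, -1.1]
gripper_width: 0.148
grasp_force: 49.9
```

```bash
python3 -c "
from h import *;dep(2)"
```

```text
12.25 depth 84.9 perp [-1.8  0.7  1. ] F [-0.5 -0.5 -1.1] M [0.01 0.62 0.03] [ 0.67  0.48 -0.83  2.11  0.99  0.44 -2.47]
```

Call:
{"op": "servo_tool", "data": {"commands": [{"x": -0.012, "y": 0, "z": 0.009, "ax": 0, "ay": 0, "az": 0, "hand": -1}, {"x": -0.008, "y": 0, "z": 0.006, "ax": 0, "ay": 0, "az": 0, "hand": -1}, {"x": 0, "y": 0, "z": 0, "ax": 0, "ay": 0, "az": 0, "hand": -1}]}}

```text
clock: 12.55
tool_pos: [603.4, -19.9, 110.8]
orientation: [0.002, 0.979, -0.009, 0.204]
ft_force: [0.4, 0.5, -2.1]
gripper_width: 0.152
grasp_force: 49.9
```

```bash
python3 -c "
from h import *;dep(2)"
```

```text
12.55 depth 90.0 perp [-1.8  0.7  1. ] F [ 0.4  0.5 -2.1] M [0.1  0.65 0.01] [ 0.66  0.48 -0.81  2.12  1.    0.42 -2.49]
```

Nearly home, with no bottom contact yet. I'll release so it drops the last millimetres.

Call:
{"op": "servo_tool", "data": {"commands": [{"x": 0, "y": 0, "z": 0, "ax": 0, "ay": 0, "az": 0, "hand": -0.3}, {"x": 0, "y": 0, "z": 0, "ax": 0, "ay": 0, "az": 0, "hand": -0.3}, {"x": 0, "y": 0, "z": 0, "ax": 0, "ay": 0, "az": 0, "hand": -0.3}, {"x": 0, "y": 0, "z": 0, "ax": 0, "ay": 0, "az": 0, "hand": -0.3}]}}

```text
clock: 12.95
tool_pos: [604.1, -19.9, 111.5]
orientation: [0.002, 0.979, -0.009, 0.204]
ft_force: [0.3, 0.9, 0.9]
gripper_width: 0.346
grasp_force: 0.0
```

Call:
{"op": "servo_tool", "data": {"commands": [{"x": 0, "y": 0, "z": -0.15, "ax": 0, "ay": 0, "az": 0, "hand": -0.3}, {"x": 0, "y": 0, "z": -0.24, "ax": 0, "ay": 0, "az": 0, "hand": -0.3}, {"x": 0, "y": 0, "z": -0.24, "ax": 0, "ay": 0, "az": 0, "hand": 0.2}, {"x": 0, "y": 0, "z": -0.1, "ax": 0, "ay": 0, "az": 0, "hand": 0.2}]}}

```text
clock: 13.35
tool_pos: [548.8, -18.7, 242.0]
orientation: [0.002, 0.979, -0.009, 0.206]
ft_force: [0.2, 0.9, 0.8]
gripper_width: 0.478
grasp_force: 0.0
```

```bash
python3 - <<'E'
from h import *
dep(2)
# chisel: grasp from head back 65
H=np.array([554.2,-283.7,85.3]); yaw=np.radians(7.8)
h=np.array([np.cos(yaw)*.9397,np.sin(yaw)*.9397,.342]); g=H-65*h
for pit in(-12,):
    Q=down(yaw,np.radians(pit)); T=g+Q.apply([0,0,18.8]); a=Q.apply([0,0,1]); print(g,T,a)
    st=plan([(T-[0,0,-110],Q)]); plan([(T,Q)],st)
t=snap('side')
import pickle
pickle.dump(t,open('c.pkl','wb'))
m=mouth(2);print('side px head if home',proj(t,m+85*U),'mouth',proj(t,m))
E
```

```text
13.35 depth 3.8 perp [-99.5   2.7  57.5] F [0.2 0.9 0.8] M [-0.03  0.45 -0.05] [ 1.2   0.21 -1.32  2.13  0.44  0.58 -1.99]
[ 493.68462653 -291.98957502   63.07      ] [ 489.81205103 -292.52005188   44.68082511] [-0.20598806 -0.02821685 -0.9781476 ]
{'x': -0.061, 'y': 0.196, 'z': 0.042, 'ax': 0.001, 'ay': -0.028, 'az': -0.007}
{'x': -0.061, 'y': 0.195, 'z': 0.047, 'ax': 0.001, 'ay': -0.028, 'az': -0.007}
{'x': -0.061, 'y': 0.194, 'z': 0.052, 'ax': 0.001, 'ay': -0.028, 'az': -0.007}
{'x': -0.06, 'y': 0.193, 'z': 0.056, 'ax': 0.001, 'ay': -0.028, 'az': -0.007}
{'x': -0.059, 'y': 0.191, 'z': 0.061, 'ax': 0.001, 'ay': -0.028, 'az': -0.007}
{'x': -0.058, 'y': 0.19, 'z': 0.066, 'ax': 0.001, 'ay': -0.028, 'az': -0.007}
{'x': -0.056, 'y': 0.189, 'z': 0.071, 'ax': 0.001, 'ay': -0.028, 'az': -0.007}
-- 7
{'x': 0.038, 'y': 0.0, 'z': 0.179, 'ax': 0.0, 'ay': 0.0, 'az': 0.0}
{'x': 0.038, 'y': 0.0, 'z': 0.179, 'ax': 0.0, 'ay': 0.0, 'az': 0.0}
{'x': 0.038, 'y': 0.0, 'z': 0.179, 'ax': 0.0, 'ay': 0.0, 'az': 0.0}
-- 3
side px head if home [219.96979021 185.84574046] mouth [237.70573305 208.92366826]
```

```bash
python3 - <<'E'
from h import *
import pickle
a=pickle.load(open('side.pkl','rb'));c=pickle.load(open('c.pkl','rb'))
d=np.abs(a['img'].astype(int)-c['img']).sum(2)[150:240,195:260]>60
n,l,st,ce=cv2.connectedComponentsWithStats(d.astype(np.uint8))
for i in range(1,n):
    if st[i,4]>15: print(st[i]+[195,150,0,0,0])
i=1+np.argmax(st[1:,4]);ys,xs=np.where(l==i);pts=np.c_[xs+195,ys+150]
k=l[int(186-150),int(220-195)];print(k)
for row in d[:, :]: pass
print('\n'.join(''.join('#' if v else '.' for v in r) for r in d[25:65,10:55]))
yaw=np.radians(7.8)
p,r=pose();plan([((489,-292.6,200),r)],(p,r))
E
```

```text
[239 150  21  34 527]
[216 183  25  29 217]
[252 182   8   6  21]
2
.......................................######
........................................#####
.........................................####
............................................#
........................................####.
......................................######.
.......................................#####.
.........................................####
..............###..........................#.
............######...........................
...........########..........................
...........#########.........................
...........#########.........................
............#########........................
.............########........................
.............#########.......................
..............#########......................
...............#########.....................
................#########....................
.................########....................
.................#########...................
..................#########..................
...................#
[... 538 characters left out ...]
......................####...#.........
............................###..............
............................###..............
.............................................
.............................................
.............................................
{'x': -0.057, 'y': 0.228, 'z': 0.015, 'ax': 0.0, 'ay': 0.0, 'az': 0.0}
{'x': -0.057, 'y': 0.228, 'z': 0.015, 'ax': 0.0, 'ay': 0.0, 'az': 0.0}
{'x': -0.057, 'y': 0.228, 'z': 0.015, 'ax': 0.0, 'ay': 0.0, 'az': 0.0}
{'x': -0.057, 'y': 0.228, 'z': 0.015, 'ax': 0.0, 'ay': 0.0, 'az': 0.0}
{'x': -0.057, 'y': 0.228, 'z': 0.015, 'ax': 0.0, 'ay': 0.0, 'az': 0.0}
{'x': -0.057, 'y': 0.228, 'z': 0.015, 'ax': 0.0, 'ay': 0.0, 'az': 0.0}
-- 6
```

Head seen at (220,186) against (220.0,185.8) predicted for home, so the punch is home. For the chisel I'll take the half-turn grasp, which gives joint 7 slack at tubes 0 and 1.

```bash
python3 - <<'E'
from h import *
p,r=pose(); st=(p,r); T=np.array([489,-292.6,200])
for k in range(1,5):
    f=k/4
    Q=down(np.radians(-1-171*f),0)*R.from_rotvec([0,0,0]); 
    # pitch physically toward -16 along yaw 7.8: half-turned
    pit=np.radians(23.5+(-39.5)*f); yw=np.radians(-1+8.8*f)
    Q=R.from_rotvec(-pit*np.array([-np.sin(yw),np.cos(yw),0]))*Q
    st=plan([(p+(T-p)*f,Q)],st)
E
```

```text
{'x': -0.014, 'y': 0.057, 'z': 0.004, 'ax': -0.003, 'ay': -0.009, 'az': 0.04}
{'x': -0.007, 'y': 0.058, 'z': 0.005, 'ax': -0.003, 'ay': -0.009, 'az': 0.04}
{'x': 0.001, 'y': 0.059, 'z': 0.005, 'ax': -0.003, 'ay': -0.009, 'az': 0.04}
{'x': 0.008, 'y': 0.058, 'z': 0.006, 'ax': -0.003, 'ay': -0.009, 'az': 0.04}
{'x': 0.015, 'y': 0.057, 'z': 0.006, 'ax': -0.003, 'ay': -0.009, 'az': 0.04}
{'x': 0.022, 'y': 0.054, 'z': 0.006, 'ax': -0.003, 'ay': -0.009, 'az': 0.04}
-- 6
{'x': 0.029, 'y': 0.051, 'z': 0.006, 'ax': -0.009, 'ay': -0.004, 'az': 0.039}
{'x': 0.035, 'y': 0.047, 'z': 0.006, 'ax': -0.009, 'ay': -0.004, 'az': 0.039}
{'x': 0.041, 'y': 0.042, 'z': 0.007, 'ax': -0.009, 'ay': -0.004, 'az': 0.039}
{'x': 0.046, 'y': 0.036, 'z': 0.008, 'ax': -0.009, 'ay': -0.004, 'az': 0.039}
{'x': 0.05, 'y': 0.03, 'z': 0.008, 'ax': -0.009, 'ay': -0.004, 'az': 0.039}
{'x': 0.053, 'y': 0.024, 'z': 0.008, 'ax': -0.009, 'ay': -0.004, 'az': 0.039}
-- 6
{'x': 0.056, 'y': 0.017, 'z': 0.008, 'ax': -0.009, 'ay': 0.004, 'az': 0.039}
{'x': 0.057, 'y': 0.009, 'z': 0.009, 'ax': -0.009, 'ay': 0.004, 'az': 0.039}
{'x': 0.058, 'y': 0.002, 'z': 0.01, 'ax': -0.009, 'ay': 0.004, 'az': 0.039}
{'x': 0.058, 'y': -0.006, 'z': 0.01, 'ax': -0.009, 'ay': 0.004, 'az': 0.039}
{'x': 0.056, 'y': -0.013, 'z': 0.011, 'ax': -0.009, 'ay': 0.004, 'az': 0.039}
{'x': 0.054, 'y': -0.02, 'z': 0.011, 'ax': -0.009, 'ay': 0.004, 'az': 0.039}
-- 6
{'x': 0.051, 'y': -0.027, 'z': 0.011, 'ax': -0.003, 'ay': 0.009, 'az': 0.04}
{'x': 0.047, 'y': -0.033, 'z': 0.012, 'ax': -0.003, 'ay': 0.009, 'az': 0.04}
{'x': 0.042, 'y': -0.039, 'z': 0.013, 'ax': -0.003, 'ay': 0.009, 'az': 0.04}
{'x': 0.037, 'y': -0.044, 'z': 0.014, 'ax': -0.003, 'ay': 0.009, 'az': 0.04}
{'x': 0.031, 'y': -0.048, 'z': 0.014, 'ax': -0.003, 'ay': 0.009, 'az': 0.04}
{'x': 0.024, 'y': -0.052, 'z': 0.014, 'ax': -0.003, 'ay': 0.009, 'az': 0.04}
-- 6
```

Call:
{"op": "servo_tool", "data": {"commands": [{"x": -0.014, "y": 0.057, "z": 0.004, "ax": -0.003, "ay": -0.009, "az": 0.04, "hand": 0.2}, {"x": -0.007, "y": 0.058, "z": 0.005, "ax": -0.003, "ay": -0.009, "az": 0.04, "hand": 0.2}, {"x": 0.001, "y": 0.059, "z": 0.005, "ax": -0.003, "ay": -0.009, "az": 0.04, "hand": 0.2}, {"x": 0.008, "y": 0.058, "z": 0.006, "ax": -0.003, "ay": -0.009, "az": 0.04, "hand": 0.2}, {"x": 0.015, "y": 0.057, "z": 0.006, "ax": -0.003, "ay": -0.009, "az": 0.04, "hand": 0.2}]}}

```text
clock: 13.9
tool_pos: [535.7, -77.0, 229.9]
orientation: [-0.04, 0.939, -0.318, 0.126]
ft_force: [-0.0, -0.1, 0.4]
gripper_width: 0.597
grasp_force: 0.0
```

```bash
python3 -c "
from h import *;dep(2)"
```

```text
13.9 depth 20.2 perp [-104.3  -55.7   59.6] F [-0.  -0.1  0.4] M [ 0.07  0.33 -0.03] [ 1.09  0.26 -1.11  2.03  0.34  0.75 -2.42]
```

Joint 7 falls with +az, so I'll turn the other way.

```bash
python3 - <<'E'
from h import *
p,r=pose(); st=(p,r); T=np.array([489,-292.6,200]); x=r.apply([1,0,0]);y0=np.degrees(np.arctan2(x[1],x[0]));print(y0)
N=5
for k in range(1,N+1):
    f=k/N
    Q=down(np.radians(y0+(187.8-y0)*f))
    pit=np.radians(12-28*f); yw=np.radians(7.8)
    Q=R.from_rotvec(-pit*np.array([-np.sin(yw),np.cos(yw),0]))*Q
    st=plan([(p+(T-p)*f,Q)],st)
E
```

```text
-38.43600077982045
{'x': 0.015, 'y': 0.034, 'z': 0.003, 'ax': -0.001, 'ay': -0.008, 'az': -0.041}
{'x': 0.01, 'y': 0.036, 'z': 0.003, 'ax': -0.001, 'ay': -0.008, 'az': -0.041}
{'x': 0.006, 'y': 0.037, 'z': 0.003, 'ax': -0.001, 'ay': -0.008, 'az': -0.041}
{'x': 0.001, 'y': 0.037, 'z': 0.003, 'ax': -0.001, 'ay': -0.008, 'az': -0.041}
{'x': -0.003, 'y': 0.037, 'z': 0.003, 'ax': -0.001, 'ay': -0.008, 'az': -0.041}
{'x': -0.008, 'y': 0.036, 'z': 0.003, 'ax': -0.001, 'ay': -0.008, 'az': -0.041}
-- 6
{'x': -0.012, 'y': 0.035, 'z': 0.004, 'ax': 0.002, 'ay': -0.005, 'az': -0.042}
{'x': -0.017, 'y': 0.033, 'z': 0.004, 'ax': 0.002, 'ay': -0.005, 'az': -0.042}
{'x': -0.021, 'y': 0.03, 'z': 0.004, 'ax': 0.002, 'ay': -0.005, 'az': -0.042}
{'x': -0.025, 'y': 0.027, 'z': 0.004, 'ax': 0.002, 'ay': -0.005, 'az': -0.042}
{'x': -0.028, 'y': 0.024, 'z': 0.004, 'ax': 0.002, 'ay': -0.005, 'az': -0.042}
{'x': -0.031, 'y': 0.02, 'z': 0.004, 'ax': 0.002, 'ay': -0.005, 'az': -0.042}
-- 6
{'x': -0.033, 'y': 0.016, 'z': 0.005, 'ax': 0.005, 'ay': -0.002, 'az': -0.042}
{'x': -0.035, 'y': 0.011, 'z': 0.005, 'ax': 0
[... 609 characters left out ...]
: -0.024, 'z': 0.006, 'ax': 0.005, 'ay': 0.002, 'az': -0.042}
{'x': -0.024, 'y': -0.027, 'z': 0.007, 'ax': 0.005, 'ay': 0.002, 'az': -0.042}
{'x': -0.021, 'y': -0.03, 'z': 0.007, 'ax': 0.005, 'ay': 0.002, 'az': -0.042}
-- 6
{'x': -0.016, 'y': -0.032, 'z': 0.007, 'ax': 0.002, 'ay': 0.005, 'az': -0.042}
{'x': -0.012, 'y': -0.034, 'z': 0.007, 'ax': 0.002, 'ay': 0.005, 'az': -0.042}
{'x': -0.008, 'y': -0.036, 'z': 0.007, 'ax': 0.002, 'ay': 0.005, 'az': -0.042}
{'x': -0.003, 'y': -0.036, 'z': 0.007, 'ax': 0.002, 'ay': 0.005, 'az': -0.042}
{'x': 0.002, 'y': -0.036, 'z': 0.008, 'ax': 0.002, 'ay': 0.005, 'az': -0.042}
{'x': 0.006, 'y': -0.036, 'z': 0.008, 'ax': 0.002, 'ay': 0.005, 'az': -0.042}
-- 6
```

Call:
{"op": "servo_tool", "data": {"commands": [{"x": 0.015, "y": 0.034, "z": 0.003, "ax": -0.001, "ay": -0.008, "az": -0.041, "hand": 0.2}, {"x": 0.01, "y": 0.036, "z": 0.003, "ax": -0.001, "ay": -0.008, "az": -0.041, "hand": 0.2}, {"x": 0.006, "y": 0.037, "z": 0.003, "ax": -0.001, "ay": -0.008, "az": -0.041, "hand": 0.2}, {"x": 0.001, "y": 0.037, "z": 0.003, "ax": -0.001, "ay": -0.008, "az": -0.041, "hand": 0.2}, {"x": -0.003, "y": 0.037, "z": 0.003, "ax": -0.001, "ay": -0.008, "az": -0.041, "hand": 0.2}]}}

```text
clock: 14.4
tool_pos: [528.1, -113.5, 224.5]
orientation: [-0.009, 0.997, 0.002, 0.071]
ft_force: [0.1, -0.7, -1.1]
gripper_width: 0.596
grasp_force: 0.0
```

Call:
{"op": "servo_tool", "data": {"commands": [{"x": -0.008, "y": 0.036, "z": 0.003, "ax": -0.001, "ay": -0.008, "az": -0.041, "hand": 0.2}, {"x": -0.012, "y": 0.035, "z": 0.004, "ax": 0.002, "ay": -0.005, "az": -0.042, "hand": 0.2}, {"x": -0.017, "y": 0.033, "z": 0.004, "ax": 0.002, "ay": -0.005, "az": -0.042, "hand": 0.2}, {"x": -0.021, "y": 0.03, "z": 0.004, "ax": 0.002, "ay": -0.005, "az": -0.042, "hand": 0.2}, {"x": -0.025, "y": 0.027, "z": 0.004, "ax": 0.002, "ay": -0.005, "az": -0.042, "hand": 0.2}]}}

```text
clock: 14.9
tool_pos: [520.8, -149.3, 219.0]
orientation: [0.002, 0.946, 0.324, 0.026]
ft_force: [-0.1, 0.3, -0.4]
gripper_width: 0.599
grasp_force: 0.0
```

Call:
{"op": "servo_tool", "data": {"commands": [{"x": -0.028, "y": 0.024, "z": 0.004, "ax": 0.002, "ay": -0.005, "az": -0.042, "hand": 0.2}, {"x": -0.031, "y": 0.02, "z": 0.004, "ax": 0.002, "ay": -0.005, "az": -0.042, "hand": 0.2}, {"x": -0.033, "y": 0.016, "z": 0.005, "ax": 0.005, "ay": -0.002, "az": -0.042, "hand": 0.2}, {"x": -0.035, "y": 0.011, "z": 0.005, "ax": 0.005, "ay": -0.002, "az": -0.042, "hand": 0.2}, {"x": -0.036, "y": 0.007, "z": 0.005, "ax": 0.005, "ay": -0.002, "az": -0.042, "hand": 0.2}]}}

```text
clock: 15.4
tool_pos: [513.4, -185.2, 213.9]
orientation: [-0.011, 0.79, 0.613, -0.011]
ft_force: [0.1, -0.3, -0.2]
gripper_width: 0.602
grasp_force: 0.0
```

```bash
python3 -c "
from h import *;dep(2)"
```

```text
15.4 depth 44.3 perp [-114.6 -164.2   64.4] F [ 0.1 -0.3 -0.2] M [ 0.02 -0.12  0.03] [ 1.24  0.76 -1.39  1.78  0.77  1.32 -0.6 ]
```

Call:
{"op": "servo_tool", "data": {"commands": [{"x": -0.037, "y": 0.002, "z": 0.005, "ax": 0.005, "ay": -0.002, "az": -0.042, "hand": 0.2}, {"x": -0.037, "y": -0.003, "z": 0.005, "ax": 0.005, "ay": -0.002, "az": -0.042, "hand": 0.2}, {"x": -0.036, "y": -0.007, "z": 0.006, "ax": 0.005, "ay": -0.002, "az": -0.042, "hand": 0.2}, {"x": -0.035, "y": -0.012, "z": 0.006, "ax": 0.005, "ay": 0.002, "az": -0.042, "hand": 0.2}, {"x": -0.033, "y": -0.016, "z": 0.006, "ax": 0.005, "ay": 0.002, "az": -0.042, "hand": 0.2}]}}

```text
clock: 15.9
tool_pos: [506.2, -221.3, 208.7]
orientation: [-0.045, 0.548, 0.835, -0.034]
ft_force: [0.4, 0.3, -0.1]
gripper_width: 0.602
grasp_force: 0.0
```

Call:
{"op": "servo_tool", "data": {"commands": [{"x": -0.03, "y": -0.02, "z": 0.006, "ax": 0.005, "ay": 0.002, "az": -0.042, "hand": 0.2}, {"x": -0.028, "y": -0.024, "z": 0.006, "ax": 0.005, "ay": 0.002, "az": -0.042, "hand": 0.2}, {"x": -0.024, "y": -0.027, "z": 0.007, "ax": 0.005, "ay": 0.002, "az": -0.042, "hand": 0.2}, {"x": -0.021, "y": -0.03, "z": 0.007, "ax": 0.005, "ay": 0.002, "az": -0.042, "hand": 0.2}, {"x": -0.016, "y": -0.032, "z": 0.007, "ax": 0.002, "ay": 0.005, "az": -0.042, "hand": 0.2}]}}

```text
clock: 16.4
tool_pos: [499.2, -256.8, 203.6]
orientation: [-0.09, 0.246, 0.964, -0.036]
ft_force: [-0.4, 0.0, -0.9]
gripper_width: 0.597
grasp_force: 0.0
```

Call:
{"op": "servo_tool", "data": {"commands": [{"x": -0.012, "y": -0.034, "z": 0.007, "ax": 0.002, "ay": 0.005, "az": -0.042, "hand": 0.2}, {"x": -0.008, "y": -0.036, "z": 0.007, "ax": 0.002, "ay": 0.005, "az": -0.042, "hand": 0.2}, {"x": -0.003, "y": -0.036, "z": 0.007, "ax": 0.002, "ay": 0.005, "az": -0.042, "hand": 0.2}, {"x": 0.002, "y": -0.036, "z": 0.008, "ax": 0.002, "ay": 0.005, "az": -0.042, "hand": 0.2}, {"x": 0.006, "y": -0.036, "z": 0.008, "ax": 0.002, "ay": 0.005, "az": -0.042, "hand": 0.2}]}}

```text
clock: 16.9
tool_pos: [492.1, -293.2, 198.4]
orientation: [-0.138, -0.079, 0.987, -0.01]
ft_force: [-0.3, 1.1, -1.4]
gripper_width: 0.599
grasp_force: 0.0
```

```bash
cat >> h.py <<'E'
RZ=R.from_rotvec([0,0,np.pi])
def tilted(yaw,pit): return down(yaw,np.radians(pit))*RZ
E
python3 - <<'E'
from h import *
dep(2); H=np.array([554.2,-283.7,85.3]); yaw=np.radians(7.8)
h=np.array([np.cos(yaw)*.9397,np.sin(yaw)*.9397,.342]); g=H-65*h
Q=tilted(yaw,-16); T=g+Q.apply([0,0,18.8]); print(g,T)
st=plan([(T+[0,0,60],Q)]); plan([(T,Q)],st)
E
```

```text
16.9 depth 67.4 perp [-124.4 -272.4   69. ] F [-0.3  1.1 -1.4] M [ 0.13 -0.44  0.01] [ 1.21  1.07 -1.49  1.56  1.02  1.78  1.41]
[ 493.68462653 -291.98957502   63.07      ] [ 488.55058877 -292.69285071   44.99828012]
{'x': -0.056, 'y': 0.002, 'z': 0.227, 'ax': -0.001, 'ay': 0.0, 'az': 0.004}
{'x': -0.056, 'y': 0.002, 'z': 0.227, 'ax': -0.001, 'ay': 0.0, 'az': 0.004}
-- 2
{'x': -0.041, 'y': -0.0, 'z': 0.144, 'ax': -0.0, 'ay': -0.0, 'az': 0.0}
{'x': -0.041, 'y': -0.0, 'z': 0.144, 'ax': -0.0, 'ay': -0.0, 'az': 0.0}
-- 2
```

Call:
{"op": "servo_tool", "data": {"commands": [{"x": -0.056, "y": 0.002, "z": 0.227, "ax": -0.001, "ay": 0, "az": 0.004, "hand": 0.2}, {"x": -0.056, "y": 0.002, "z": 0.227, "ax": -0.001, "ay": 0, "az": 0.004, "hand": 0.2}, {"x": 0, "y": 0, "z": 0, "ax": 0, "ay": 0, "az": 0, "hand": 0.2}]}}

```text
clock: 17.2
tool_pos: [485.1, -292.1, 99.5]
orientation: [-0.142, -0.064, 0.988, -0.007]
ft_force: [-0.0, 0.0, -0.6]
gripper_width: 0.601
grasp_force: 0.0
```

```bash
python3 - <<'E'
from h import *
dep(2); print(pose()[0])
Q=tilted(np.radians(7.8),-16); T=np.array([488.55,-292.7,45]); plan([(T,Q)],None,30)
E
```

```text
17.2 depth 156.5 perp [ -86.9 -272.1   47.3] F [-0.   0.  -0.6] M [ 0.14 -0.4  -0.01] [ 1.2   1.17 -1.4   1.64  1.1   1.66  1.34]
[ 485.10649378 -292.08214577   99.54334305]
{'x': -0.046, 'y': -0.003, 'z': 0.128, 'ax': 0.001, 'ay': -0.001, 'az': -0.001}
{'x': -0.046, 'y': -0.003, 'z': 0.129, 'ax': 0.001, 'ay': -0.001, 'az': -0.001}
-- 2
```

Joints are easing. Descend and grip.

Call:
{"op": "servo_tool", "data": {"commands": [{"x": -0.046, "y": -0.003, "z": 0.128, "ax": 0.001, "ay": -0.001, "az": -0.001, "hand": 0.2}, {"x": -0.046, "y": -0.003, "z": 0.129, "ax": 0.001, "ay": -0.001, "az": -0.001, "hand": 0.2}, {"x": 0, "y": 0, "z": 0, "ax": 0, "ay": 0, "az": 0, "hand": -1}, {"x": 0, "y": 0, "z": 0, "ax": 0, "ay": 0, "az": 0, "hand": -1}, {"x": 0, "y": 0, "z": 0, "ax": 0, "ay": 0, "az": 0, "hand": -1}], "force": 60}}

```text
clock: 17.7
tool_pos: [493.7, -293.0, 54.1]
orientation: [-0.133, -0.067, 0.989, -0.011]
ft_force: [-0.4, -0.6, 0.3]
gripper_width: 0.388
grasp_force: 0.0
```

Call:
{"op": "servo_tool", "data": {"commands": [{"x": 0, "y": 0, "z": 0, "ax": 0, "ay": 0, "az": 0, "hand": -1}, {"x": 0, "y": 0, "z": 0, "ax": 0, "ay": 0, "az": 0, "hand": -1}, {"x": 0, "y": 0, "z": 0, "ax": 0, "ay": 0, "az": 0, "hand": -1}, {"x": 0, "y": 0, "z": 0, "ax": 0, "ay": 0, "az": 0, "hand": -1}]}}

```text
clock: 18.1
tool_pos: [493.1, -294.3, 52.8]
orientation: [-0.133, -0.067, 0.989, -0.012]
ft_force: [0.6, -4.3, 4.8]
gripper_width: 0.148
grasp_force: 60.0
```

```bash
python3 - <<'E'
from h import *
dep(2); p,r=pose();g=p-r.apply([0,0,18.8]);H=np.array([554.2,-283.7,85.3]); yaw=np.radians(7.8)
h=np.array([np.cos(yaw)*.9397,np.sin(yaw)*.9397,.342]);d=g-H; print(p,g,'s',185+d@h,'perp',(d-h*(d@h)).round(1),'h in tool',r.inv().apply(h))
st=plan([(p+[0,0,100],r)],None); st=plan([((570,-120,250),tilted(YAW,0))],st)
E
```

```text
18.1 depth 193.0 perp [ -60.6 -274.6   32.1] F [ 0.6 -4.3  4.8] M [-0.8  -0.5   0.41] [ 1.19  1.22 -1.36  1.65  1.17  1.6   1.33]
[ 493.0987889  -294.28203079   52.75518047] [ 498.02503476 -293.5006632    70.88144777] s 126.51974230461906 perp [-1.7 -2.3  5.6] h in tool [-0.81532574 -0.0018127  -0.57899978]
{'x': 0.044, 'y': -0.001, 'z': -0.161, 'ax': 0.0, 'ay': 0.0, 'az': 0.0}
{'x': 0.044, 'y': -0.001, 'z': -0.161, 'ax': 0.0, 'ay': 0.0, 'az': 0.0}
{'x': 0.044, 'y': -0.001, 'z': -0.161, 'ax': 0.0, 'ay': 0.0, 'az': 0.0}
-- 3
{'x': -0.07, 'y': 0.162, 'z': -0.121, 'ax': -0.002, 'ay': -0.017, 'az': 0.01}
{'x': -0.072, 'y': 0.164, 'z': -0.116, 'ax': -0.002, 'ay': -0.017, 'az': 0.01}
{'x': -0.073, 'y': 0.167, 'z': -0.112, 'ax': -0.002, 'ay': -0.017, 'az': 0.01}
{'x': -0.073, 'y': 0.17, 'z': -0.107, 'ax': -0.002, 'ay': -0.017, 'az': 0.01}
{'x': -0.074, 'y': 0.173, 'z': -0.102, 'ax': -0.002, 'ay': -0.017, 'az': 0.01}
-- 5
```

```bash
cat >> h.py <<'E'
import json,os
def cpose(i,d,pit=24.6): # TCP so chisel tip is d outward of mouth i
    k=json.load(open('k.json')); Q=tilted(YAW,pit); return mouth(i)+U*d-Q.apply(k['tip']),Q
E
python3 - <<'E'
from h import *
p,r=pose();yaw=np.radians(7.8);h=np.array([np.cos(yaw)*.9397,np.sin(yaw)*.9397,.342]);tip=np.array([554.2,-283.7,85.3])-185*h
tip[1]+=0; k=r.inv().apply(tip-p); k[1]=0; print(tip,k); json.dump({'tip':list(k)},open('k.json','w'))
st=plan([(p+[0,0,100],r)],None); st=plan([((560,-110,280),tilted(YAW,0))],st); print('pre',cpose(1,15)[0])
E
```

```text
[ 381.96393705 -307.29340583   22.03      ] [99.71930409  0.         59.28601619]
{'x': 0.044, 'y': -0.001, 'z': -0.161, 'ax': 0.0, 'ay': 0.0, 'az': 0.0}
{'x': 0.044, 'y': -0.001, 'z': -0.161, 'ax': 0.0, 'ay': 0.0, 'az': 0.0}
{'x': 0.044, 'y': -0.001, 'z': -0.161, 'ax': 0.0, 'ay': 0.0, 'az': 0.0}
-- 3
{'x': -0.054, 'y': 0.173, 'z': -0.148, 'ax': -0.002, 'ay': -0.017, 'az': 0.01}
{'x': -0.056, 'y': 0.175, 'z': -0.144, 'ax': -0.002, 'ay': -0.017, 'az': 0.01}
{'x': -0.059, 'y': 0.178, 'z': -0.14, 'ax': -0.002, 'ay': -0.017, 'az': 0.01}
{'x': -0.061, 'y': 0.18, 'z': -0.136, 'ax': -0.002, 'ay': -0.017, 'az': 0.01}
{'x': -0.062, 'y': 0.183, 'z': -0.132, 'ax': -0.002, 'ay': -0.017, 'az': 0.01}
-- 5
pre [659.97198261  43.44786621 208.40621759]
```

Call:
{"op": "servo_tool", "data": {"commands": [{"x": 0.03, "y": 0, "z": -0.1, "ax": 0, "ay": 0, "az": 0, "hand": -1}, {"x": 0.05, "y": 0, "z": -0.19, "ax": 0, "ay": 0, "az": 0, "hand": -1}, {"x": 0.05, "y": 0, "z": -0.19, "ax": 0, "ay": 0, "az": 0, "hand": -1}]}}

```text
clock: 18.4
tool_pos: [492.2, -291.3, 152.4]
orientation: [-0.135, -0.068, 0.989, -0.009]
ft_force: [0.6, -1.0, -2.1]
gripper_width: 0.145
grasp_force: 60.0
```

Call:
{"op": "servo_tool", "data": {"commands": [{"x": -0.054, "y": 0.173, "z": -0.148, "ax": -0.002, "ay": -0.017, "az": 0.01, "hand": -1}, {"x": -0.056, "y": 0.175, "z": -0.144, "ax": -0.002, "ay": -0.017, "az": 0.01, "hand": -1}, {"x": -0.059, "y": 0.178, "z": -0.14, "ax": -0.002, "ay": -0.017, "az": 0.01, "hand": -1}, {"x": -0.061, "y": 0.18, "z": -0.136, "ax": -0.002, "ay": -0.017, "az": 0.01, "hand": -1}, {"x": -0.062, "y": 0.183, "z": -0.132, "ax": -0.002, "ay": -0.017, "az": 0.01, "hand": -1}]}}

```text
clock: 18.9
tool_pos: [559.8, -106.1, 280.8]
orientation: [-0.001, 0.011, 1.0, 0.004]
ft_force: [0.7, 0.1, -2.4]
gripper_width: 0.145
grasp_force: 60.0
```

```bash
python3 - <<'E'
from h import *
dep(2); print(pose()[0])
st=plan([((605,42,290),tilted(YAW,8))],None); st=plan([cpose(1,35)],st)
E
```

```text
18.9 depth -36.2 perp [-108.4  -84.4   61.7] F [ 0.7  0.1 -2.4] M [ 0.06 -0.23 -0.02] [ 1.11  0.78 -1.51  1.68  0.77  1.45  1.05]
[ 559.83342371 -106.10978208  280.82464162]
{'x': -0.052, 'y': 0.186, 'z': -0.01, 'ax': 0.001, 'ay': -0.011, 'az': -0.0}
{'x': -0.053, 'y': 0.186, 'z': -0.009, 'ax': 0.001, 'ay': -0.011, 'az': -0.0}
{'x': -0.053, 'y': 0.186, 'z': -0.007, 'ax': 0.001, 'ay': -0.011, 'az': -0.0}
{'x': -0.054, 'y': 0.186, 'z': -0.006, 'ax': 0.001, 'ay': -0.011, 'az': -0.0}
-- 4
{'x': -0.138, 'y': 0.006, 'z': 0.182, 'ax': 0.0, 'ay': -0.046, 'az': 0.0}
{'x': -0.111, 'y': 0.006, 'z': 0.2, 'ax': 0.0, 'ay': -0.046, 'az': 0.0}
-- 2
```

Call:
{"op": "servo_tool", "data": {"commands": [{"x": -0.053, "y": 0.186, "z": -0.008, "ax": 0.001, "ay": -0.011, "az": 0, "hand": -1}, {"x": -0.053, "y": 0.186, "z": -0.008, "ax": 0.001, "ay": -0.011, "az": 0, "hand": -1}, {"x": -0.053, "y": 0.186, "z": -0.008, "ax": 0.001, "ay": -0.011, "az": 0, "hand": -1}, {"x": -0.053, "y": 0.186, "z": -0.008, "ax": 0.001, "ay": -0.011, "az": 0, "hand": -1}, {"x": 0, "y": 0, "z": 0, "ax": 0, "ay": 0, "az": 0, "hand": -1}]}}

```text
clock: 19.4
tool_pos: [603.6, 47.6, 290.1]
orientation: [0.069, 0.006, 0.998, -0.002]
ft_force: [-0.6, 0.9, -1.2]
gripper_width: 0.141
grasp_force: 60.0
```

Call:
{"op": "servo_tool", "data": {"commands": [{"x": -0.069, "y": 0.003, "z": 0.09, "ax": 0, "ay": -0.023, "az": 0, "hand": -1}, {"x": -0.069, "y": 0.003, "z": 0.092, "ax": 0, "ay": -0.023, "az": 0, "hand": -1}, {"x": -0.055, "y": 0.003, "z": 0.1, "ax": 0, "ay": -0.023, "az": 0, "hand": -1}, {"x": -0.055, "y": 0.003, "z": 0.1, "ax": 0, "ay": -0.023, "az": 0, "hand": -1}, {"x": 0, "y": 0, "z": 0, "ax": 0, "ay": 0, "az": 0, "hand": -1}]}}

```text
clock: 19.9
tool_pos: [669.6, 38.8, 222.8]
orientation: [0.208, 0.01, 0.978, -0.006]
ft_force: [-0.9, -0.4, -2.0]
gripper_width: 0.152
grasp_force: 60.0
```

```bash
python3 - <<'E'
from h import *
dep(2); print(pose()[0])
st=plan([cpose(1,20)],None,15)
E
```

```text
19.9 depth -39.5 perp [-0.3 60.5  0.8] F [-0.9 -0.4 -2. ] M [ 0.1   0.67 -0.02] [ 0.85  0.7  -1.36  1.89  1.12  0.94  0.59]
[669.58211849  38.75977767 222.80556497]
{'x': 0.053, 'y': 0.023, 'z': 0.031, 'ax': -0.003, 'ay': -0.003, 'az': -0.0}
-- 1
```

Call:
{"op": "servo_tool", "data": {"commands": [{"x": 0.053, "y": 0.023, "z": 0.031, "ax": -0.003, "ay": -0.003, "az": 0, "hand": -1}, {"x": 0, "y": 0, "z": 0, "ax": 0, "ay": 0, "az": 0, "hand": -1}, {"x": 0, "y": 0, "z": 0, "ax": 0, "ay": 0, "az": 0, "hand": -1}]}}

```text
clock: 20.2
tool_pos: [665.4, 44.2, 216.6]
orientation: [0.215, 0.01, 0.977, -0.001]
ft_force: [1.1, 0.2, -1.9]
gripper_width: 0.148
grasp_force: 60.0
```

```bash
python3 - <<'E'
from h import *
import pickle
t=snap('side');u=snap('top');p,r=pose();k=json.load(open('k.json'))['tip'];tip=p+r.apply(k);m=mouth(1)
h=r.apply(np.array([-.8153,0,-.579]))
print(p,'tip-mouth',(tip-m).round(1),'h',h,'U',U)
o=lambda P,s,x,y,X:((proj(s,P)-[x,y]+.5)*4-.5+[X,0]).round(0)
print('side tip',o(tip,t,190,135,400),'head',o(tip+185*h,t,190,135,400),'mouth',o(m,t,190,135,400)); print('top head',o(tip+185*h,u,160,125,0))
a=cv2.resize(u['img'][125:235,160:260],None,fx=4,fy=4,interpolation=2);b=cv2.resize(t['img'][135:245,190:290],None,fx=4,fy=4,interpolation=2)
cv2.imwrite('pics/a7.png',np.hstack([a,b]));pickle.dump((u,t),open('d.pkl','wb'))
E
```

```text
[666.1152925   44.0830865  216.90693973] tip-mouth [14.2  0.9 21.1] h [ 0.49527093 -0.012348    0.86862496] U [ 0.49991604 -0.00916247  0.866     ]
side tip [542. 349.] head [368. 131.] mouth [566. 374.]
top head [145.  29.]
```

View pics/a7.png

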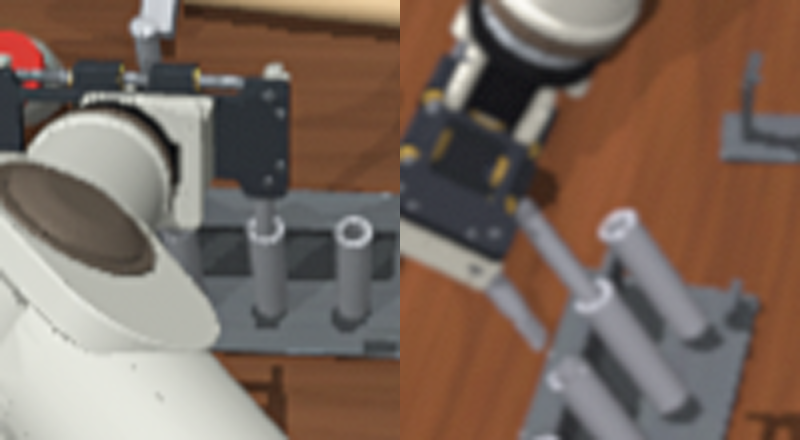

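The tip appears at (542,350) against the predicted (542,349), with tube 1's mouth at (567,372). All aligned, so inserting.

```bash
python3 - <<'E'
from h import *
st=plan([cpose(1,0)],None,14); plan([cpose(1,-30)],st,15)
E
```

```text
{'x': 0.054, 'y': -0.002, 'z': 0.034, 'ax': 0.0, 'ay': 0.001, 'az': -0.0}
{'x': 0.053, 'y': -0.002, 'z': 0.035, 'ax': 0.0, 'ay': 0.001, 'az': -0.0}
-- 2
{'x': 0.061, 'y': 0.0, 'z': 0.043, 'ax': -0.0, 'ay': -0.0, 'az': 0.0}
{'x': 0.061, 'y': 0.0, 'z': 0.043, 'ax': -0.0, 'ay': -0.0, 'az': 0.0}
-- 2
```

Call:
{"op": "servo_tool", "data": {"commands": [{"x": 0.054, "y": -0.002, "z": 0.034, "ax": 0, "ay": 0.001, "az": 0, "hand": -1}, {"x": 0.053, "y": -0.002, "z": 0.035, "ax": 0, "ay": 0.001, "az": 0, "hand": -1}, {"x": 0.03, "y": 0, "z": 0.022, "ax": 0, "ay": 0, "az": 0, "hand": -1}, {"x": 0, "y": 0, "z": 0, "ax": 0, "ay": 0, "az": 0, "hand": -1}]}}

```text
clock: 20.7
tool_pos: [646.5, 43.4, 185.8]
orientation: [0.211, 0.01, 0.977, -0.001]
ft_force: [0.1, 0.8, -2.7]
gripper_width: 0.145
grasp_force: 60.0
```

Call:
{"op": "servo_tool", "data": {"commands": [{"x": 0.06, "y": 0, "z": 0.043, "ax": 0, "ay": 0, "az": 0, "hand": -1}, {"x": 0.03, "y": 0, "z": 0.022, "ax": 0, "ay": 0, "az": 0, "hand": -1}, {"x": 0, "y": 0, "z": 0, "ax": 0, "ay": 0, "az": 0, "hand": -1}]}}

```text
clock: 21.0
tool_pos: [636.3, 43.8, 167.4]
orientation: [0.212, 0.01, 0.977, -0.001]
ft_force: [0.4, -0.1, -2.2]
gripper_width: 0.147
grasp_force: 60.0
```

```bash
cat >> h.py <<'E'
def cd(i):
    s=bot.sense();p,r=pose();d=p+r.apply(json.load(open('k.json'))['tip'])-mouth(i)
    print(s['clock'],'depth',(-d@U).round(1),'perp',(d-U*(d@U)).round(1),'F',s['ft_force'].round(1),'M',s['wrist_torque'].round(2),s['joint_pos'].round(2))
E
python3 -c "
from h import *;cd(1)"
```

```text
21.0 depth 32.3 perp [-0.3  0.2  0.2] F [ 0.4 -0.1 -2.2] M [0.13 0.57 0.02] [ 0.84  0.7  -1.3   2.02  1.23  0.83  0.45]
```

Smooth so far. Now past the 45 mm mark.

Call:
{"op": "servo_tool", "data": {"commands": [{"x": 0.03, "y": 0, "z": 0.022, "ax": 0, "ay": 0, "az": 0, "hand": -1}, {"x": 0.02, "y": 0, "z": 0.015, "ax": 0, "ay": 0, "az": 0, "hand": -1}, {"x": 0, "y": 0, "z": 0, "ax": 0, "ay": 0, "az": 0, "hand": -1}]}}

```text
clock: 21.3
tool_pos: [630.6, 44.0, 156.9]
orientation: [0.212, 0.01, 0.977, -0.001]
ft_force: [-1.0, 0.2, -2.2]
gripper_width: 0.145
grasp_force: 60.0
```

Call:
{"op": "servo_tool", "data": {"commands": [{"x": 0.02, "y": 0, "z": 0.015, "ax": 0, "ay": 0, "az": 0, "hand": -1}, {"x": 0, "y": 0, "z": 0, "ax": 0, "ay": 0, "az": 0, "hand": -1}]}}

```text
clock: 21.5
tool_pos: [629.7, 44.4, 153.7]
orientation: [0.213, 0.01, 0.977, -0.001]
ft_force: [1.6, 0.3, -0.4]
gripper_width: 0.146
grasp_force: 60.0
```

```bash
python3 -c "
from h import *;cd(1)"
```

```text
21.5 depth 47.5 perp [ 1.   0.7 -0.6] F [ 1.6  0.3 -0.4] M [0.07 0.16 0.02] [ 0.83  0.71 -1.28  2.04  1.27  0.8   0.41]
```

Call:
{"op": "servo_tool", "data": {"commands": [{"x": 0.02, "y": 0, "z": 0.015, "ax": 0, "ay": 0, "az": 0, "hand": -1}, {"x": 0, "y": 0, "z": 0, "ax": 0, "ay": 0, "az": 0, "hand": -1}]}}

```text
clock: 21.7
tool_pos: [631.1, 44.9, 152.7]
orientation: [0.217, 0.01, 0.976, -0.0]
ft_force: [4.1, -0.6, 9.6]
gripper_width: 0.149
grasp_force: 60.0
```

```bash
python3 -c "
from h import *;cd(1)"
```

```text
21.7 depth 47.8 perp [ 3.2  1.2 -1.9] F [ 4.1 -0.6  9.6] M [-0.2  -1.26  0.01] [ 0.83  0.7  -1.28  2.05  1.28  0.8   0.39]
```

Tube 1 is jammed: about 12 N at 47 mm and no progress. That leaves tube 0, so I'm drawing out.

```bash
python3 - <<'E'
from h import *
st=plan([cpose(1,18)],None,22); plan([cpose(0,18)],st,35)
E
```

```text
{'x': -0.087, 'y': -0.001, 'z': -0.066, 'ax': 0.0, 'ay': 0.001, 'az': -0.0}
{'x': -0.087, 'y': -0.001, 'z': -0.067, 'ax': 0.0, 'ay': 0.001, 'az': -0.0}
{'x': -0.087, 'y': -0.001, 'z': -0.067, 'ax': 0.0, 'ay': 0.001, 'az': -0.0}
-- 3
{'x': -0.0, 'y': 0.163, 'z': 0.0, 'ax': 0.0, 'ay': -0.0, 'az': 0.0}
{'x': -0.0, 'y': 0.163, 'z': 0.0, 'ax': 0.0, 'ay': -0.0, 'az': 0.0}
-- 2
```

Call:
{"op": "servo_tool", "data": {"commands": [{"x": -0.095, "y": 0, "z": -0.071, "ax": 0, "ay": 0, "az": 0, "hand": -1}, {"x": -0.095, "y": 0, "z": -0.071, "ax": 0, "ay": 0, "az": 0, "hand": -1}, {"x": -0.095, "y": 0, "z": -0.071, "ax": 0, "ay": 0, "az": 0, "hand": -1}, {"x": 0, "y": 0, "z": 0, "ax": 0, "ay": 0, "az": 0, "hand": -1}]}}

```text
clock: 22.1
tool_pos: [663.3, 43.8, 214.2]
orientation: [0.215, 0.011, 0.977, -0.0]
ft_force: [-0.3, 0.6, -1.0]
gripper_width: 0.152
grasp_force: 60.0
```

Call:
{"op": "servo_tool", "data": {"commands": [{"x": 0, "y": 0.163, "z": 0, "ax": 0, "ay": 0, "az": 0, "hand": -1}, {"x": 0, "y": 0.163, "z": 0, "ax": 0, "ay": 0, "az": 0, "hand": -1}, {"x": 0, "y": 0, "z": 0, "ax": 0, "ay": 0, "az": 0, "hand": -1}, {"x": 0, "y": 0, "z": 0, "ax": 0, "ay": 0, "az": 0, "hand": -1}]}}

```text
clock: 22.5
tool_pos: [660.4, 109.9, 210.0]
orientation: [0.212, 0.008, 0.977, -0.001]
ft_force: [1.3, -0.2, -3.3]
gripper_width: 0.143
grasp_force: 60.0
```

```bash
python3 - <<'E'
from h import *
cd(0)
t=snap('side'); a=cv2.imread('pics/none.png') 
import pickle
o=pickle.load(open('side.pkl','rb'))
p,r=pose();k=json.load(open('k.json'))['tip'];tip=p+r.apply(k);u=proj(t,tip);print('pred tip px',u,'mouth',proj(t,mouth(0)))
d=np.abs(o['img'].astype(int)-t['img']).sum(2)>50
x,y=u.round().astype(int); print(x-18,y-18); print('\n'.join(''.join('#' if v else '.' for v in q) for q in d[y-18:y+12,x-18:x+15]))
plan([cpose(0,0)],None,13)
E
```

```text
22.5 depth -16.0 perp [-1.5  1.5  0.9] F [ 1.3 -0.2 -3.3] M [ 0.03  0.49 -0.01] [ 0.7   0.69 -1.32  1.9   1.16  0.93  0.44]
pred tip px [220.99128156 244.34407044] mouth [224.13461588 248.7292563 ]
203 226
#################################
#################################
#################################
#################################
#################################
#################################
#################################
##..#############################
...##############################
#####.###########################
#################################
#######.#########.###############
########.###################..###
############################...##
##########.#######.########....##
##################.########.....#
#################.#########......
###########################.....#
############################.....
##############....##########....#
#############################...#
#############################...#
##############################...
##############################...
################################.
#################################
#################################
#################################
#################################
#################################
{'x': 0.031, 'y': 0.0, 'z': 0.026, 'ax': 0.0, 'ay': -0.0, 'az': -0.0}
{'x': 0.031, 'y': 0.0, 'z': 0.026, 'ax': 0.0, 'ay': -0.0, 'az': -0.0}
-- 2[ WARN:0@1.525] global loadsave.cpp:275 findDecoder imread_('pics/none.png'): can't open/read file: check file path/integrity
```

Call:
{"op": "servo_tool", "data": {"commands": [{"x": 0.031, "y": 0, "z": 0.026, "ax": 0, "ay": 0, "az": 0, "hand": -1}, {"x": 0.031, "y": 0, "z": 0.026, "ax": 0, "ay": 0, "az": 0, "hand": -1}, {"x": 0.02, "y": 0, "z": 0.015, "ax": 0, "ay": 0, "az": 0, "hand": -1}, {"x": 0.02, "y": 0, "z": 0.015, "ax": 0, "ay": 0, "az": 0, "hand": -1}, {"x": 0, "y": 0, "z": 0, "ax": 0, "ay": 0, "az": 0, "hand": -1}]}}

```text
clock: 23.05
tool_pos: [649.4, 108.4, 187.0]
orientation: [0.212, 0.01, 0.977, -0.001]
ft_force: [0.2, 0.0, -2.3]
gripper_width: 0.149
grasp_force: 60.0
```

```bash
python3 -c "
from h import *;cd(0);plan([cpose(0,-55)],None,15)"
```

```text
23.05 depth 9.4 perp [ 0.2  0.1 -0.1] F [ 0.2  0.  -2.3] M [ 0.18  0.53 -0.01] [ 0.69  0.69 -1.29  1.95  1.2   0.89  0.38]
{'x': 0.047, 'y': 0.0, 'z': 0.033, 'ax': 0.0, 'ay': -0.0, 'az': -0.0}
{'x': 0.047, 'y': 0.0, 'z': 0.033, 'ax': 0.0, 'ay': -0.0, 'az': -0.0}
{'x': 0.047, 'y': 0.0, 'z': 0.033, 'ax': 0.0, 'ay': -0.0, 'az': -0.0}
{'x': 0.047, 'y': 0.0, 'z': 0.033, 'ax': 0.0, 'ay': -0.0, 'az': -0.0}
-- 4
```

Call:
{"op": "servo_tool", "data": {"commands": [{"x": 0.047, "y": 0, "z": 0.033, "ax": 0, "ay": 0, "az": 0, "hand": -1}, {"x": 0.047, "y": 0, "z": 0.033, "ax": 0, "ay": 0, "az": 0, "hand": -1}, {"x": 0.03, "y": 0, "z": 0.022, "ax": 0, "ay": 0, "az": 0, "hand": -1}, {"x": 0, "y": 0, "z": 0, "ax": 0, "ay": 0, "az": 0, "hand": -1}]}}

```text
clock: 23.45
tool_pos: [633.4, 109.1, 160.0]
orientation: [0.211, 0.009, 0.977, -0.001]
ft_force: [0.0, -0.6, -1.6]
gripper_width: 0.146
grasp_force: 60.0
```

Call:
{"op": "servo_tool", "data": {"commands": [{"x": 0.03, "y": 0, "z": 0.022, "ax": 0, "ay": 0, "az": 0, "hand": -1}, {"x": 0.02, "y": 0, "z": 0.015, "ax": 0, "ay": 0, "az": 0, "hand": -1}, {"x": 0, "y": 0, "z": 0, "ax": 0, "ay": 0, "az": 0, "hand": -1}]}}

```text
clock: 23.75
tool_pos: [628.2, 109.3, 150.0]
orientation: [0.212, 0.01, 0.977, -0.001]
ft_force: [0.4, 0.1, -2.0]
gripper_width: 0.151
grasp_force: 60.0
```

```bash
python3 -c "
from h import *;cd(0);plan([cpose(0,-86)],None,10)"
```

```text
23.75 depth 52.0 perp [ 0.4  0.6 -0.2] F [ 0.4  0.1 -2. ] M [ 0.11  0.52 -0.01] [ 0.67  0.7  -1.24  2.02  1.28  0.84  0.28]
{'x': 0.035, 'y': -0.0, 'z': 0.024, 'ax': 0.0, 'ay': -0.0, 'az': -0.0}
{'x': 0.035, 'y': -0.0, 'z': 0.024, 'ax': 0.0, 'ay': -0.0, 'az': -0.0}
{'x': 0.035, 'y': -0.0, 'z': 0.024, 'ax': 0.0, 'ay': -0.0, 'az': -0.0}
{'x': 0.035, 'y': -0.0, 'z': 0.024, 'ax': 0.0, 'ay': -0.0, 'az': -0.0}
-- 4
```

Past the stub depth and free. On to the bottom.

Call:
{"op": "servo_tool", "data": {"commands": [{"x": 0.035, "y": 0, "z": 0.024, "ax": 0, "ay": 0, "az": 0, "hand": -1}, {"x": 0.035, "y": 0, "z": 0.024, "ax": 0, "ay": 0, "az": 0, "hand": -1}, {"x": 0.035, "y": 0, "z": 0.024, "ax": 0, "ay": 0, "az": 0, "hand": -1}, {"x": 0, "y": 0, "z": 0, "ax": 0, "ay": 0, "az": 0, "hand": -1}]}}

```text
clock: 24.15
tool_pos: [614.1, 109.5, 127.4]
orientation: [0.211, 0.009, 0.977, -0.001]
ft_force: [-0.1, -0.5, -2.1]
gripper_width: 0.149
grasp_force: 60.0
```

Call:
{"op": "servo_tool", "data": {"commands": [{"x": 0.02, "y": 0, "z": 0.014, "ax": 0, "ay": 0, "az": 0, "hand": -1}, {"x": 0, "y": 0, "z": 0, "ax": 0, "ay": 0, "az": 0, "hand": -1}]}}

```text
clock: 24.35
tool_pos: [612.9, 109.8, 124.3]
orientation: [0.212, 0.01, 0.977, -0.001]
ft_force: [0.7, -0.3, -1.6]
gripper_width: 0.146
grasp_force: 60.0
```

```bash
python3 -c "
from h import *;cd(0)"
```

```text
24.35 depth 81.9 perp [ 0.   0.8 -0. ] F [ 0.7 -0.3 -1.6] M [ 0.1   0.55 -0.02] [ 0.64  0.71 -1.2   2.07  1.35  0.81  0.2 ]
```

Call:
{"op": "servo_tool", "data": {"commands": [{"x": 0.02, "y": 0, "z": 0.014, "ax": 0, "ay": 0, "az": 0, "hand": -1}, {"x": 0, "y": 0, "z": 0, "ax": 0, "ay": 0, "az": 0, "hand": -0.3}, {"x": 0, "y": 0, "z": 0, "ax": 0, "ay": 0, "az": 0, "hand": -0.3}, {"x": 0, "y": 0, "z": 0, "ax": 0, "ay": 0, "az": 0, "hand": -0.3}, {"x": 0, "y": 0, "z": 0, "ax": 0, "ay": 0, "az": 0, "hand": -0.3}]}}

```text
clock: 24.85
tool_pos: [611.3, 110.0, 121.0]
orientation: [0.213, 0.01, 0.977, -0.001]
ft_force: [-0.6, -0.4, 0.6]
gripper_width: 0.342
grasp_force: 0.0
```

Call:
{"op": "servo_tool", "data": {"commands": [{"x": 0, "y": 0, "z": -0.12, "ax": 0, "ay": 0, "az": 0, "hand": -0.3}, {"x": 0, "y": 0, "z": -0.22, "ax": 0, "ay": 0, "az": 0, "hand": -0.3}, {"x": 0, "y": 0, "z": -0.24, "ax": 0, "ay": 0, "az": 0, "hand": -0.3}, {"x": 0, "y": 0, "z": -0.24, "ax": 0, "ay": 0, "az": 0, "hand": -0.3}, {"x": 0, "y": 0, "z": -0.1, "ax": 0, "ay": 0, "az": 0, "hand": -0.3}]}}

```text
clock: 25.35
tool_pos: [539.6, 110.3, 276.7]
orientation: [0.211, 0.009, 0.977, -0.0]
ft_force: [-0.5, -1.0, 1.0]
gripper_width: 0.348
grasp_force: 0.0
```

```bash
python3 - <<'E'
from h import *
import pickle
t=snap('side');o=pickle.load(open('side.pkl','rb'));c=pickle.load(open('c.pkl','rb'))
print(bot.sense()['clock'],pose()[0],'pred head0',proj(t,mouth(0)+95*U),'mouth',proj(t,mouth(0)),'pred head2',proj(t,mouth(2)+85*U))
d=np.abs(o['img'].astype(int)-t['img']).sum(2)>60
for (x0,y0) in((195,210),(205,172)): print(x0,y0);print('\n'.join(''.join('#' if v else '.' for v in q) for q in d[y0:y0+28,x0:x0+40]))
E
```

```text
25.4 [539.55756579 111.90906131 279.46575958] pred head0 [201.97935325 222.50612953] mouth [224.13461588 248.7292563 ] pred head2 [219.96979021 185.84574046]
195 210
..#.#...#...........................####
....................................####
#....#........................#.....####
....#...#..........................#####
...#.......#.......................#####
....................#..............#####
..#...#...#........................#####
........##.......#................######
.....###......#####..............#######
....#........######........#.....#######
...#.######.########.............#######
.##.#######.#########............#######
..#.########.########...........########
.#.#########..########.........#########
...##########..#######.........#########
.#.###########.########........#########
###.###########.########.......#########
.....###########.########.....##########
..##...#########.########.....##########
....##..#########.########...###########
..##.#...#########.########...##########
......#...#########.#######...##########
....#.....######################
[... 669 characters left out ...]
###
############..###.............##########
###########..#####............##########
#########...#######..........###########
#####......########..........####.######
...........#########.........###########
............#########.#..#..############
..#..........###########....############
....#.....#..###########.....###########
..............#########...###.##########
...............#########..#...##########
.........#......#########.#...##########
.................##########..###########
.................##########.############
..................######################
.................#.#####################
....................####################
.....................###################
```

Chisel head centre is at about (202,222), matching the predicted home position (202.0,222.5). The punch is unchanged and the arm is clear. Handing in.

```bash
python3 -c "
from plant import bot; print(bot.finish_job())"
```

```text
the job is handed in; nothing more can be done
None
```

The punch is home in tube 2 and the chisel in tube 0, both tip down and let go; tubes 3 and 1 were the jammed ones. I handed the job in at about 25 s of the 70 s allowed, and the hand-in gave no verdict back.

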